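Zero the peak hand of the dial force gauge

ROBOT

A 7-joint arm with a two-finger parallel gripper is mounted at the origin on the work surface. World frame = base frame: x ahead of the robot, y to its left, z up, the work surface at z = 0. Lengths are in m, angles in rad, forces in N, time in s.
With the tool pointing down it reaches from about 0.425 to 0.925 m from the base axis. Payload 6.8 kg.
Tool frame: the origin (TCP) lies on the centre line of the jaws, within the pads' length; the fingertips stand bot.tip_reach ahead of it and the grasp point (between the pads) lies 3 mm ahead of it (bot.tip_reach is the distance from the TCP to the fingertips, in m); z points along the fingers, y is the line along which they close (so a half turn about z gives the same grasp; the last joint's range is limited). The gripper opens to 85 mm and grips with 20 to 120 N. Pads are 22 mm wide; open, the fingers measure 114 mm over their backs; the gripper's body (76 mm by 85 mm) begins 54 mm behind the grasp point. The pads swing forward as they close: fully open they stand 13 mm farther back than shut.
Start: joints at [-1.308, 0.477, 0.022, 1.555, -0.011, 1.109, -0.083], TCP at [0.245, 0.629, 0.229] pointing down, gripper open.
Joint ranges: [-2.96, 2.96], [-0.34, 2.1], [-1.41, 1.46], [0.24, 2.44], [-1.37, 4.51], [0.17, 1.92], [-2.96, 2.96]. Speed limits (rad/s): [2.39, 2.39, 3.14, 3.14, 3.14, 3.14, 3.14].

INTERFACE

Orientations are given as a unit quaternion [w, x, y, z].
In Python, from station import bot gives the robot as it stands.
- The arm moves only by the tool jog_arm, never from a script. Its argument "deltas" is a list of rows, each a list of 7 numbers: the shift along the world's x, y, z in m, then the turn, a rotation vector about the world's x, y, z in rad, then the opening, from 0 (shut) to 1 (fully open). In form: [[x, y, z, rx, ry, rz, grip], ...]. A call has 1 to 10 rows; each row shifts and turns the commanded pose from where the row before left it; what a row does not reach is not made up. A row lasts 1/10 s, in which the tool goes at most 50 mm and 8.59 degrees, less where a joint would pass 70% of its speed; a pose out of reach is approached as far as the arm can. A call with a gripper value outside its range is refused whole. The fingers move at their own pace and stop on an object; "newtons" is the grip in N (left out, the last holds). Time passes only in rows, so rows that do not move let the fingers close. It gives the time, the measured TCP pose, the force, the opening and the grip force at its end, in the units of the state.
- bot.get_obs(): the state, without advancing time (a new reading comes with each control period).
- bot.read_camera(name): name is "scene" or "top"; returns a dict with "img" (420x560x3 uint8, red, green, blue), "K" (3x3 intrinsics, pixels), "eye" and "attitude" of the camera in the world. Camera axes: x right, y down, z forward; pixel columns grow to the right and rows downward; lengths in m; the calibration is good to about 2 mm. A picture is of the moment at which its call begins. There is no depth.
- bot.hand_in(): hands the job in; it is judged then, once.
The state is a dict: "t": time; "q": joint angles; "joint_vel": joint speeds; "joint_torque": joint torques, N m; "eef_pos": TCP position; "tool_rot": TCP orientation; "contact_force": force on the tool from outside, world axes, zero at the start; "torque": the same for the moment, N m; "gripper_width": opening from 0.0 (shut) to 1.0 (fully open); "grasp_force": force on a finger pad.
Only numpy, scipy, OpenCV 4.12 (cv2) and the standard library are available. Lean on these libraries where they do the work, as an engineer would, in place of code of your own. Each camera call takes 0.05 s, during which the arm holds its last target. There are 200 camera calls.

TASK

The dial force gauge in the desk stand still shows the last stopper-pull test on its red peak hand. Lay the gauge on its back, lengthwise on the blue bench mat, then wind the red hand back to its zero stop with the reset knob in the middle of the dial: feel for the stop and do not force the hand against it. Leave the gauge lying square on the mat and the other things on the bench where they are.

Things in the scene. Friction and masses are not known exactly. Their poses are not given: they have to be found in the camera images.
- gauge_mid (a point): Dial force gauge: dark box 120 x 60 x 38 mm, 0.55 kg, steel plunger 28 mm out of one end. Point: box centre. x: to the plunger end; y: across the 60 mm width (grip here, anywhere along the sides); z: out of the dial, up when it lies on its back. At the start it leans in the stand, plunger up, x 30 deg off upright. Lying on the mat it stays put while the knob is turned, but slips if wrenched.
- knob_grip (a point): Black reset knob, red cap, diameter 22, 21 mm tall, axis = gauge z, 10 mm from gauge_mid towards -x. Point: half-way up its axis, 54 mm above the gauge's back; the bezel (diameter 57) under it stands 41 mm above the back. Counter-clockwise, seen on the dial, winds the red hand back: first free play of 0 to 1.4 rad, unknown (0.004 N m), then it drags the hand (0.02 N m).
- peak_tip (a point): Near the tip of the red peak hand, 23 mm from the knob axis, close over the white dial. The hand stays where it is left; it starts 70 to 150 deg clockwise of zero. At its stop it lies over zero_mark; it is springy, and pressed past the stop it bends by 0.13 rad per 0.1 N m on the knob.
- zero_mark (a point): Zero of the dial: the long black mark at 12 o'clock, towards the plunger end, 23 mm from the knob axis, beside the small steel stop pin. Fixed in the gauge; axes as gauge_mid.
- mat_mid (a point): Centre of the top of the blue non-slip silicone bench mat, 200 x 110 x 4 mm, fixed to the bench. x: along its 200 mm side; z up.
- stand: Bent aluminium desk stand, fixed, base 125 x 84 mm. Origin on the bench under it; its open front is -x. Its back plate, 44 mm wide, 91 mm long up the slope, leans 30 deg off upright, away from the front. The gauge's back rests on it, its dial looks to the front and 30 deg up, its lower end stands on a 44 mm wide lip with a 5 mm upturned edge: lift 10 mm or more before moving it forward.
- rack_mid (a point): Cream tube rack with red-capped tubes, 71 x 134 mm, 82 mm tall, loose. Point 27 mm above the bench, on its middle. To be left alone.
- tipbox_mid (a point): Magenta pipette-tip box, 88 x 126 mm, 65 mm tall, loose. Point 27 mm above the bench, on its middle. To be left alone.
- cup_mid (a point): Clear specimen cup with a red cap, diameter 58 mm, 66 mm tall, loose. Point half-way up on its axis. To be left alone.

How it is judged:
On the way, in this order (a step that is already met when the one before it is completed fails the run):
1. the gauge lies on its back on the mat, lengthwise (angle between gauge_mid's own z axis and vertical below 0.1 rad and z of gauge_mid in the frame of mat_mid below 0.023 m and horizontal distance between gauge_mid and mat_mid below 0.04 m and angle between the x axis of gauge_mid and the x axis of mat_mid, either way round below 0.35 rad), for 0.3 s.
2. the red hand is wound back to its zero stop (x of peak_tip in the frame of zero_mark above -0.004 m and y of peak_tip in the frame of zero_mark between -0.0015 and 0.0015 m), for 0.2 s.
At the end, for the whole second after the job is handed in: The gauge lies on its back on the mat (within 6 deg of flat), released, its centre within 40 mm of the mat's centre, its length within 20 deg of the mat's long side, either way round; the red hand is within 1.5 mm (4 deg) of the zero mark; bystanders are within 25 mm of their places (all of step 1 and all of step 2); the robot touches nothing.
It fails at once if the red hand is forced more than about 12 degrees past its zero stop (y of peak_tip in the frame of zero_mark above 0.0048 m and x of peak_tip in the frame of zero_mark above -0.01 m).
It fails at once if a bystander is moved more than 25 mm (distance of any of rack_mid, tipbox_mid, cup_mid from where it was at the start of the episode above 0.025 m).
It also fails if it takes over 67 s, if anything falls off the work surface, if the arm or the gripper's body presses on something with over 40 N, if the wrist force passes 120 N, or if a joint passes its speed limit or range.

## Working session

There is one attempt and no reset: what is moved stays moved. The work goes in short steps, Python scripts to look and compute and a tool call to move; the robot and the scene stay as the last step left them, time stands still between calls to the robot, and variables do not carry over. Pictures are saved under pics/ and viewed, at most 10 in all, crops included, and the job is handed in when it is done.

Besides the shell and the picture viewer there is one more tool, called after ">>>" in YAML: its name, and indented under it one key for each argument. jog_arm: Moves the arm, as the interface text tells. Its arguments: {"type":"object","properties":{"deltas":{"type":"array"},"newtons":{"type":"number"}},"required":["deltas"]}

```bash
mkdir -p pics; ls; python3 - <<'E'
from station import bot
import cv2,numpy as np
print(bot.get_obs()); print(bot.tip_reach)
for n in("scene","top"):
    c=bot.read_camera(n); cv2.imwrite(f"pics/{n}0.png",c["img"][:,:,::-1]); print(n,c["K"],c["eye"],c["attitude"])
E
```

```text
pics
{'t': 0.0, 'q': array([-1.30813   ,  0.47779923,  0.02233552,  1.55647024, -0.01147053,
        1.10930003, -0.08308346]), 'joint_vel': array([ 1.60341307e-03,  2.86486550e-03,  5.06359355e-05, -2.81535886e-04,
       -1.10965175e-03, -2.40745707e-03, -1.01690036e-03]), 'joint_torque': array([-4.43362269e-04, -5.96453011e+01,  1.60760276e+00, -2.81194872e+01,
        1.24700760e-02,  9.25888075e-03,  9.75174459e-06]), 'eef_pos': array([0.24437369, 0.62856042, 0.22811831]), 'tool_rot': array([-9.00310003e-05,  1.84296115e-01,  9.82870331e-01, -9.19934557e-04]), 'contact_force': array([ 0.61183508, -0.28292119, -0.28255532]), 'torque': array([0.03695661, 0.02933517, 0.0022106 ]), 'grasp_force': 0.0, 'gripper_width': 0.9997030027484036}
0.022
scene [[497.51193095   0.         272.81867333]
 [  0.         497.51193095 207.10569707]
 [  0.           0.           1.        ]] [0.99393417 0.6268538  1.14280051] [-0.08440056  0.25409421  0.92053539 -0.2844772 ]
top [[432.02193794   0.         280.44434181]
 [  0.         432.02193794 212.79133598]
 [  0.           0.           1.        ]] [ 0.3554899  -0.0073296   1.25700433] [-0.08050957  0.71181477 -0.6928717   0.0822603 ]
```

View pics/scene0.png

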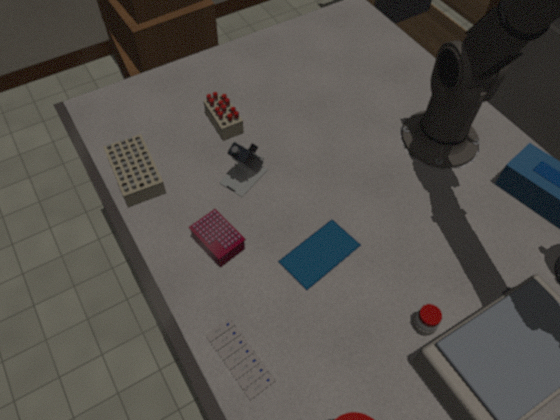

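View pics/top0.png

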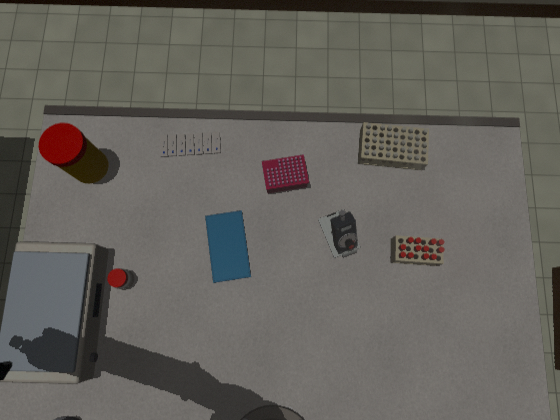

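The top view shows the mat around (228,246), the gauge in its stand near (344,232), the rack at (420,249), the tip box at (286,173) and the cup at (118,278). Next I'll enlarge the gauge and measure the mat.

```bash
cat > h.py <<'E'
import numpy as np,cv2
from scipy.spatial.transform import Rotation as R
def rot(q): return R.from_quat(np.roll(q,-1))
def ray(c,px):
    px=np.atleast_2d(px).astype(float); d=np.c_[px,np.ones(len(px))]@np.linalg.inv(c["K"]).T
    return np.array(c["eye"]),rot(c["attitude"]).apply(d)
def plane(c,px,z):
    e,d=ray(c,px); return e+d*((z-e[2])/d[:,2])[:,None]
def tri(c1,p1,c2,p2):
    e,d=ray(c1,p1); f,g=ray(c2,p2); d=d[0];g=g[0]
    s=np.linalg.lstsq(np.c_[d,-g],f-e,rcond=None)[0]
    a=e+s[0]*d;b=f+s[1]*g; return (a+b)/2,np.linalg.norm(a-b)
def proj(c,P):
    v=rot(c["attitude"]).inv().apply(np.atleast_2d(P)-c["eye"])@c["K"].T; return v[:,:2]/v[:,2:]
E
python3 - <<'E'
from station import bot
from h import *
S=bot.read_camera("scene");T=bot.read_camera("top")
for c in(S,T):
    h=cv2.cvtColor(c["img"],cv2.COLOR_RGB2HSV); m=cv2.inRange(h,(95,130,60),(110,255,255))
    if c is S: m[:,400:]=0
    cs=max(cv2.findContours(m,0,2)[0],key=cv2.contourArea); r=cv2.minAreaRect(cs)
    b=plane(c,cv2.boxPoints(r),.004); print(b.round(3).tolist(),b.mean(0).round(4))
a=cv2.resize(S["img"][130:205,205:280],None,fx=7.6,fy=7.6,interpolation=2)[:, :400+170]
b=cv2.resize(T["img"][200:265,310:365],None,fx=7,fy=7,interpolation=2)
o=np.zeros((580,800,3),np.uint8);o=np.zeros((580,960,3),np.uint8);o[:570,:570]=a;o[:455,572:572+385]=b
o=cv2.resize(o,(800,483)); cv2.imwrite("pics/g.png",o[:,:,::-1])
E
```

```text
[[0.652, 0.116, 0.004], [0.448, 0.071, 0.004], [0.446, 0.183, 0.004], [0.643, 0.219, 0.004]] [0.5473 0.1471 0.004 ]
[[0.634, 0.221, 0.004], [0.653, 0.111, 0.004], [0.459, 0.075, 0.004], [0.441, 0.181, 0.004]] [0.5469 0.1472 0.004 ]
```

View pics/g.png

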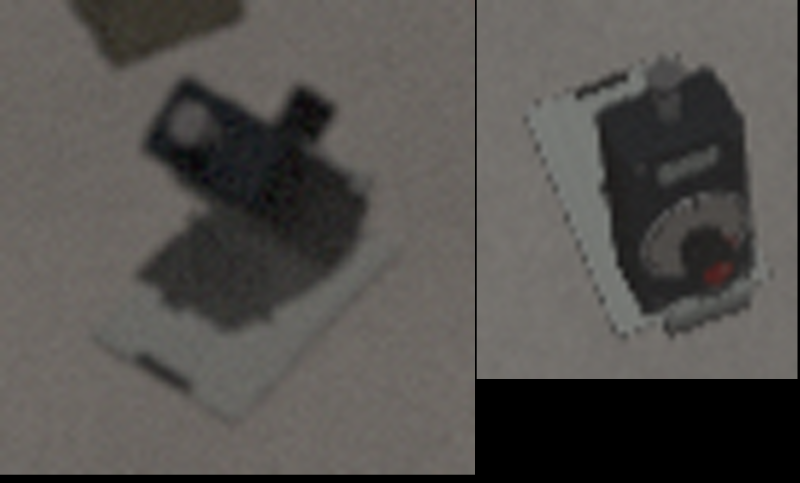

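The enlarged view, a composite of both cameras, has scene on the left: plunger (188,122), knob (310,110) and base corners (95,338), (235,425), (400,240). The top view is on the right: plunger tip (665,72), red cap (718,272) and base left edge (527,115)-(622,335). Now I'll triangulate.

```bash
python3 - <<'E'
from station import bot
from h import *
S=bot.read_camera("scene");T=bot.read_camera("top")
s=lambda u,v:np.array([205+u/6.333,130+v/6.333]); t=lambda u,v:np.array([310+(u/.8333-572)/7,200+v/.8333/7])
pt=tri(S,s(188,122),T,t(665,68)); kc=tri(S,s(312,108),T,t(718,272))
print("plunger",pt,"knob",kc)
bs=plane(S,[s(95,338),s(235,425),s(400,240)],.002); bt=plane(T,[t(527,115),t(622,335),t(768,285)],.002)
print(bs.round(3),bt.round(3))
d=bs[1]-bs[2]; print("yaws",np.arctan2(d[1],d[0]), np.arctan2(*(bt[0]-bt[1])[[1,0]]))
for yaw in (.3,.35,.4,.45):
    f=np.array([np.cos(yaw),np.sin(yaw),0]); gx=.5*f+np.array([0,0,.866]); gz=-.866*f+np.array([0,0,.5])
    a=pt[0]-.088*gx; b=kc[0]-.045*gz+.01*gx; print(yaw,a.round(4),b.round(4))
h=cv2.cvtColor(T["img"],cv2.COLOR_RGB2HSV)
for n,lo,hi,z in(("box",(160,120,50),(175,255,255),.065),):
    m=cv2.inRange(h,lo,hi); print(plane(T,cv2.boxPoints(cv2.minAreaRect(max(cv2.findContours(m,0,2)[0],key=cv2.contourArea))),z).round(3))
print(plane(T,[[420,243],[119,278]],.08).round(3))
E
```

```text
plunger (array([ 0.62273125, -0.16870536,  0.14395553]), np.float64(0.004780251026234784)) knob (array([ 0.54249174, -0.20495119,  0.07040537]), np.float64(0.002181996280896939))
[[ 0.667 -0.187  0.002]
 [ 0.635 -0.112  0.002]
 [ 0.518 -0.166  0.002]] [[ 0.632 -0.121  0.002]
 [ 0.521 -0.169  0.002]
 [ 0.548 -0.242  0.002]]
yaws 0.4278348000994301 0.40869473069205436
0.3 [ 0.5807 -0.1817  0.0677] [ 0.5845 -0.192   0.0566]
0.35 [ 0.5814 -0.1838  0.0677] [ 0.5838 -0.1899  0.0566]
0.4 [ 0.5822 -0.1858  0.0677] [ 0.583  -0.1878  0.0566]
0.45 [ 0.5831 -0.1878  0.0677] [ 0.5821 -0.1858  0.0566]
[[ 0.788  0.053  0.065]
 [ 0.814 -0.07   0.065]
 [ 0.727 -0.085  0.065]
 [ 0.703  0.036  0.065]]
[[ 0.557 -0.394  0.08 ]
 [ 0.439  0.424  0.08 ]]
```

```bash
cat >> h.py <<'E'
def tool(yawf,tilt,flip=1):
    # tool z tilted `tilt` forward of down along yawf; tool y = -left of yawf
    f=np.array([np.cos(yawf),np.sin(yawf),0]);u=np.array([0,0,1.])
    z=np.sin(tilt)*f-np.cos(tilt)*u; y=flip*np.array([np.sin(yawf),-np.cos(yawf),0]); return R.from_matrix(np.c_[np.cross(y,z),y,z])
def diff(obs,p,Rt):
    return (np.array(p)-obs["eef_pos"]).round(4),(Rt*rot(obs["tool_rot"]).inv()).as_rotvec().round(4)
def gaugeR(yaw,lean): # lean = angle of x above horizontal
    f=np.array([np.cos(yaw),np.sin(yaw),0]);u=np.array([0,0,1.]);c,s=np.cos(lean),np.sin(lean)
    return np.c_[c*f+s*u,[-np.sin(yaw),np.cos(yaw),0],c*u-s*f]
E
python3 - <<'E'
from station import bot
from h import *
o=bot.get_obs(); G=gaugeR(.42,np.pi/3); mid=np.array([.582,-.187,.065])
g=mid+G@[.010,0,.006]; Rt=tool(.42,np.radians(35)); tz=Rt.as_matrix()[:,2]
tcp=g-.003*tz; pre=tcp-.11*tz
print("tcp",tcp,"pre",pre,"tz",tz); print(diff(o,pre+[0,0,.08],tool(.42,0)))
E
```

```text
tcp [ 0.58024972 -0.18778163  0.07911771] pre [ 0.52263982 -0.21350863  0.16922444] tz [ 0.5237263   0.23388179 -0.81915204]
(array([ 0.2781, -0.8425,  0.0205]), array([ 1.0000e-04, -8.0000e-04, -2.3508e+00]))
```

>>> jog_arm:
  deltas:
    - [0.014,-0.042,0.004,0,0,-0.118,1]
    - [0.014,-0.042,0.004,0,0,-0.118,1]
    - [0.014,-0.042,0.004,0,0,-0.118,1]
    - [0.014,-0.042,0.004,0,0,-0.118,1]
    - [0.014,-0.042,0.004,0,0,-0.118,1]
    - [0.014,-0.042,0.004,0,0,-0.118,1]
    - [0.014,-0.042,0.004,0,0,-0.118,1]
    - [0.014,-0.042,0.004,0,0,-0.118,1]
    - [0.014,-0.042,0.004,0,0,-0.118,1]
    - [0.014,-0.042,0.004,0,0,-0.118,1]

```text
t: 1.3
eef_pos: [0.3848, 0.2074, 0.2695]
tool_rot: [-0.0, 0.702, 0.712, 0.0]
contact_force: [1.2, -0.1, -0.1]
gripper_width: 1.0
grasp_force: 0.0
```

>>> jog_arm:
  deltas:
    - [0.014,-0.042,0,0,0,-0.118,1]
    - [0.014,-0.042,0,0,0,-0.118,1]
    - [0.014,-0.042,0,0,0,-0.118,1]
    - [0.014,-0.042,0,0,0,-0.118,1]
    - [0.014,-0.042,0,0,0,-0.118,1]
    - [0.014,-0.042,0,0,0,-0.118,1]
    - [0.014,-0.042,0,0,0,-0.118,1]
    - [0.014,-0.042,0,0,0,-0.118,1]
    - [0.014,-0.042,0,0,0,-0.118,1]
    - [0.014,-0.042,0,0,0,-0.118,1]

```text
t: 2.3
eef_pos: [0.5251, -0.2123, 0.2693]
tool_rot: [-0.0, 0.979, 0.202, 0.0]
contact_force: [1.0, -0.1, 0.6]
gripper_width: 1.004
grasp_force: 0.0
```

```bash
python3 - <<'E'
from station import bot
from h import *
o=bot.get_obs(); print(o["t"],o["q"].round(3),o["eef_pos"],o["tool_rot"])
print(diff(o,[.5226,-.2135,.2],tool(.42,np.radians(35))))
E
```

```text
2.3 [-0.391  0.338  0.851  1.814 -0.282  1.115 -0.606] [ 0.52512187 -0.21234432  0.2692603 ] [-3.70866012e-05  9.79389610e-01  2.01979826e-01  3.73256241e-04]
(array([-0.0025, -0.0012, -0.0693]), array([ 0.2452, -0.5587,  0.0129]))
```

>>> jog_arm:
  deltas:
    - [0,0,-0.01,0.041,-0.093,0.002,1]
    - [0,0,-0.01,0.041,-0.093,0.002,1]
    - [0,0,-0.01,0.041,-0.093,0.002,1]
    - [0,0,-0.01,0.041,-0.093,0.002,1]
    - [0,0,-0.01,0.041,-0.093,0.002,1]
    - [-0.002,-0.001,-0.01,0.041,-0.093,0.002,1]
    - [0,0,0,0,0,0,1]

```text
t: 3.0
eef_pos: [0.5192, -0.213, 0.2076]
tool_rot: [-0.063, 0.935, 0.198, 0.289]
contact_force: [0.1, -0.8, 0.1]
gripper_width: 0.998
grasp_force: 0.0
```

```bash
python3 - <<'E'
from station import bot
from h import *
o=bot.get_obs(); print(o["t"],o["q"].round(3),o["eef_pos"],o["tool_rot"],o["contact_force"])
print(diff(o,[.5226,-.2135,.1692],tool(.42,np.radians(35))))
T=bot.read_camera("top");S=bot.read_camera("scene")
a=cv2.resize(S["img"][90:200,200:300],(520,572),interpolation=2); b=cv2.resize(T["img"][180:290,305:385],(416//2*1,286),interpolation=2)
b=cv2.resize(T["img"][190:280,310:380],(273,351),interpolation=2)
v=np.zeros((572,800,3),np.uint8);v[:,:520]=a;v[:351,525:798]=b; cv2.imwrite("pics/p1.png",v[:,:,::-1])
E
```

```text
3.0 [ 0.033  0.244  0.605  2.174 -1.085  0.742  0.276] [ 0.51923754 -0.21299021  0.2075837 ] [-0.06295608  0.9346847   0.19755164  0.28874624] [ 0.0668339  -0.78375212  0.11154247]
(array([ 0.0034, -0.0005, -0.0384]), array([ 0.0011, -0.0114,  0.0023]))
```

View pics/p1.png

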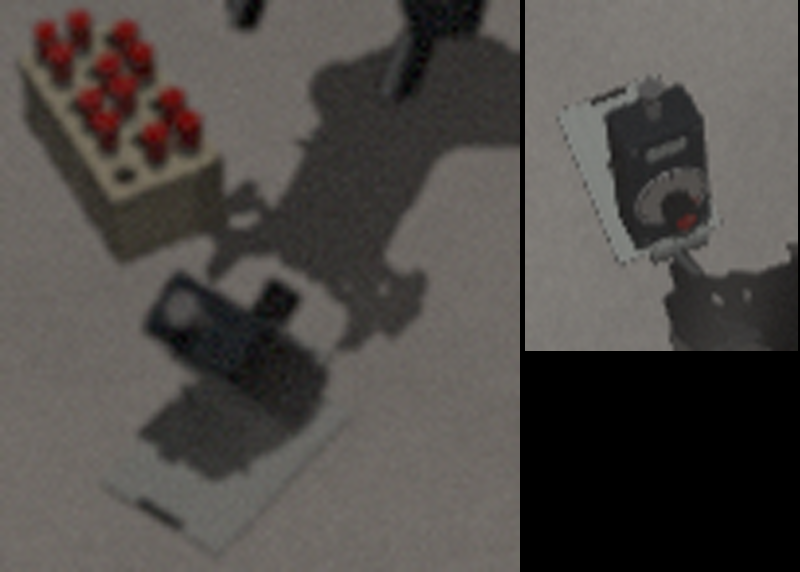

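The gauge still leans in the stand with its knob at (685,222) in the right inset. The fingers hang at the front, clear of the rack. I'll approach now.

>>> jog_arm:
  deltas:
    - [0.002,0,-0.019,0,0,0,1]
    - [0.0015,0,-0.019,0,-0.01,0,1]
    - [0.0115,0.005,-0.018,0,0,0,1]
    - [0.0115,0.005,-0.018,0,0,0,1]
    - [0.0115,0.005,-0.018,0,0,0,1]

```text
t: 3.6
eef_pos: [0.5635, -0.1941, 0.1174]
tool_rot: [-0.061, 0.932, 0.204, 0.293]
contact_force: [-0.0, -0.3, -1.3]
gripper_width: 1.001
grasp_force: 0.0
```

```bash
python3 - <<'E'
from station import bot
from h import *
o=bot.get_obs(); print(o["t"],o["q"].round(3),o["eef_pos"],o["contact_force"])
print(diff(o,[.5802,-.1878,.0791],tool(.42,np.radians(35))))
T=bot.read_camera("top");S=bot.read_camera("scene")
a=cv2.resize(S["img"][90:200,200:300],(520,572),interpolation=2)
b=cv2.resize(T["img"][190:280,310:380],(273,351),interpolation=2)
v=np.zeros((572,800,3),np.uint8);v[:,:520]=a;v[:351,525:798]=b; cv2.imwrite("pics/p2.png",v[:,:,::-1])
E
```

```text
3.6 [ 0.256  0.42   0.265  2.172 -1.359  0.585  0.53 ] [ 0.56351066 -0.19407559  0.11740338] [-0.01786327 -0.32385059 -1.30572422]
(array([ 0.0167,  0.0063, -0.0383]), array([ 0.0055,  0.0001, -0.0086]))
```

View pics/p2.png

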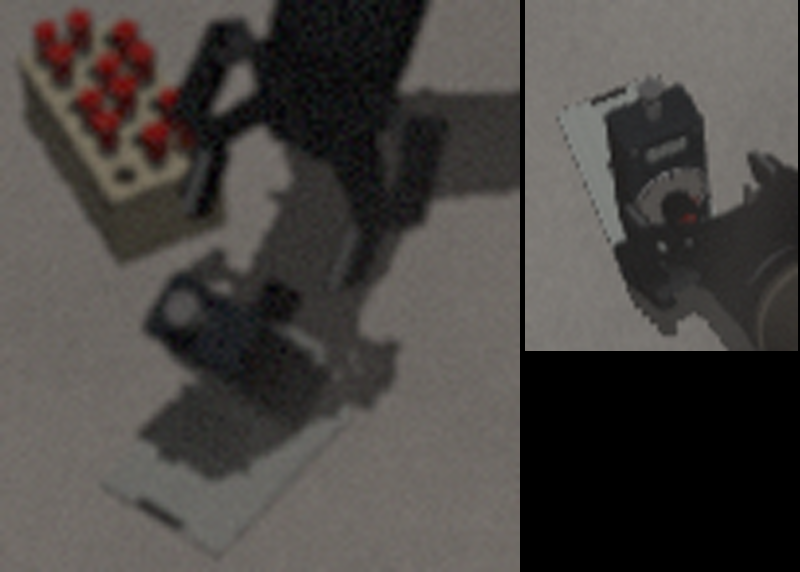

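Both fingers are coming down on either side of the gauge: left tip about (205,210) and right tip about (350,280) in the scene inset, with no contact yet. q5 is near its range limit, so I'll go on in small steps.

>>> jog_arm:
  deltas:
    - [0.006,0.002,-0.013,0,0,0,1]
    - [0.006,0.002,-0.013,0,0,0,1]
    - [0.005,0.002,-0.012,0,0,0,1]
    - [0,0,0,0,0,0,1]

```text
t: 4.1
eef_pos: [0.5783, -0.1911, 0.0798]
tool_rot: [-0.061, 0.932, 0.201, 0.294]
contact_force: [-0.1, -1.1, 0.7]
gripper_width: 1.001
grasp_force: 0.0
```

```bash
python3 - <<'E'
from station import bot
from h import *
o=bot.get_obs(); print(o["t"],o["q"].round(3),o["eef_pos"],o["contact_force"])
print(diff(o,[.5802,-.1878,.0791],tool(.42,np.radians(35))))
E
```

```text
4.1 [ 0.551  0.495 -0.116  2.143 -1.358  0.411  0.567] [ 0.5782539  -0.19112888  0.07976565] [-0.12526241 -1.11992136  0.73231211]
(array([ 0.0019,  0.0033, -0.0007]), array([ 0.0037,  0.001 , -0.0033]))
```

>>> jog_arm:
  deltas:
    - [0.002,0.003,0,0,0,0,1]
    - [0,0,0,0,0,0,0.6]
    - [0,0,0,0,0,0,0.4]
    - [0,0,0,0,0,0,0.4]
    - [0,0,0,0,0,0,0.4]
    - [0,0,0,0,0,0,0.4]
    - [0,0,0,0,0,0,0.4]
  newtons: 60

```text
t: 4.8
eef_pos: [0.5796, -0.1867, 0.081]
tool_rot: [-0.062, 0.932, 0.201, 0.295]
contact_force: [-6.8, 1.5, 9.7]
gripper_width: 0.683
grasp_force: 61.7
```

>>> jog_arm:
  deltas:
    - [0,0,0.01,0,0,0,0.4]
    - [0,0,0.015,0,0,0,0.4]
    - [-0.002,-0.001,0.02,0,0,0,0.4]
    - [-0.01,-0.004,0.025,0,0,0,0.4]
    - [-0.01,0,0.03,0,0,0,0.4]
    - [-0.01,0.01,0.03,0,0,0,0.4]
    - [0,0.02,0.02,0,0,0,0.4]
    - [0,0,0,0,0,0,0.4]

```text
t: 5.6
eef_pos: [0.5478, -0.1598, 0.2325]
tool_rot: [-0.062, 0.931, 0.203, 0.295]
contact_force: [0.1, 1.5, -4.4]
gripper_width: 0.679
grasp_force: 65.2
```

```bash
python3 - <<'E'
from station import bot
from h import *
o=bot.get_obs(); print(o["t"],o["q"].round(3),o["eef_pos"],o["contact_force"],o["torque"],o["grasp_force"],o["gripper_width"])
Rt=tool(.195,np.radians(-25)); G=gaugeR(.195,0); m=np.array([.547,.147,.023]); p=m+G@[.010,0,.006]-.003*Rt.as_matrix()[:,2]
print(p,diff(o,p+[0,0,.06],Rt))
T=bot.read_camera("top");S=bot.read_camera("scene")
cv2.imwrite("pics/p3.png",np.vstack([cv2.resize(S["img"][60:200,180:400],(660,420)) ])[:,:,::-1])
E
```

```text
5.6 [ 3.670e-01  1.670e-01  6.200e-02  2.148e+00 -9.110e-01  5.910e-01
  2.000e-03] [ 0.54779651 -0.15975408  0.23246671] [ 0.136477    1.4923155  -4.43075076] [-0.49258505  1.07019279 -0.01121307] 65.23787182755768 0.6789702557143058
[0.5580543  0.14918333 0.03171892] (array([ 0.0103,  0.3089, -0.1407]), array([-0.3176,  1.0027, -0.2136]))
```

View pics/p3.png

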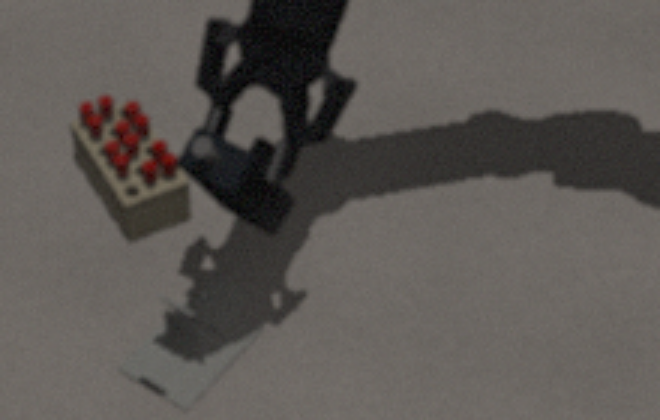

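The gauge is lifted clear, at (235,185) in the picture, held by its sides. I'll carry it to the mat and tilt it flat.

>>> jog_arm:
  deltas:
    - [0.001,0.031,-0.005,-0.032,0.1,-0.021,0.4]
    - [0.001,0.031,-0.005,-0.032,0.1,-0.021,0.4]
    - [0.001,0.031,-0.005,-0.032,0.1,-0.021,0.4]
    - [0.001,0.031,-0.005,-0.032,0.1,-0.021,0.4]
    - [0.001,0.031,-0.005,-0.032,0.1,-0.021,0.4]
    - [0.001,0.031,-0.005,-0.032,0.1,-0.021,0.4]
    - [0.001,0.031,-0.005,-0.032,0.1,-0.021,0.4]
    - [0.001,0.031,-0.005,-0.032,0.1,-0.021,0.4]
    - [0.001,0.031,-0.005,-0.032,0.1,-0.021,0.4]
    - [0.001,0.031,-0.005,-0.032,0.1,-0.021,0.4]

```text
t: 6.7
eef_pos: [0.5558, 0.1196, 0.1819]
tool_rot: [0.006, 0.98, 0.106, -0.168]
contact_force: [1.3, -0.3, -4.6]
gripper_width: 0.679
grasp_force: 65.2
```

>>> jog_arm:
  deltas:
    - [0,0,-0.03,0,0,0,0.4]
    - [0,0,-0.03,0,0,0,0.4]
    - [0,0,0,0,0,0,0.4]
    - [0,0,0,0,0,0,0.4]

```text
t: 7.1
eef_pos: [0.5553, 0.1178, 0.1224]
tool_rot: [0.006, 0.98, 0.106, -0.167]
contact_force: [-0.4, -0.3, -4.5]
gripper_width: 0.679
grasp_force: 66.7
```

```bash
python3 - <<'E'
from station import bot
from h import *
o=bot.get_obs(); print(o["t"],o["q"].round(3),o["eef_pos"],o["contact_force"],o["torque"],o["grasp_force"],o["gripper_width"])
Rt=tool(.195,np.radians(-25)); p=[.5581,.1492,.0317]
print(diff(o,p,Rt))
T=bot.read_camera("top");S=bot.read_camera("scene")
v=np.zeros((560,800,3),np.uint8);a=cv2.resize(S["img"][170:300,240:380],(520,483),interpolation=2);v[:483,:520]=a
v[:400,522:800]=cv2.resize(T["img"][190:290,190:260],(278,400),interpolation=2)
cv2.imwrite("pics/p4.png",v[:,:,::-1])
E
```

```text
7.1 [-0.374  0.607  0.119  1.66  -0.115  1.215 -1.561] [0.55533469 0.11781261 0.12244152] [-0.42599264 -0.31255773 -4.48224647] [ 0.0251743  -0.77579202  0.08625592] 66.6630203666864 0.6786546747934459
(array([ 0.0028,  0.0314, -0.0907]), array([-0.044 ,  0.0945, -0.0154]))
```

View pics/p4.png

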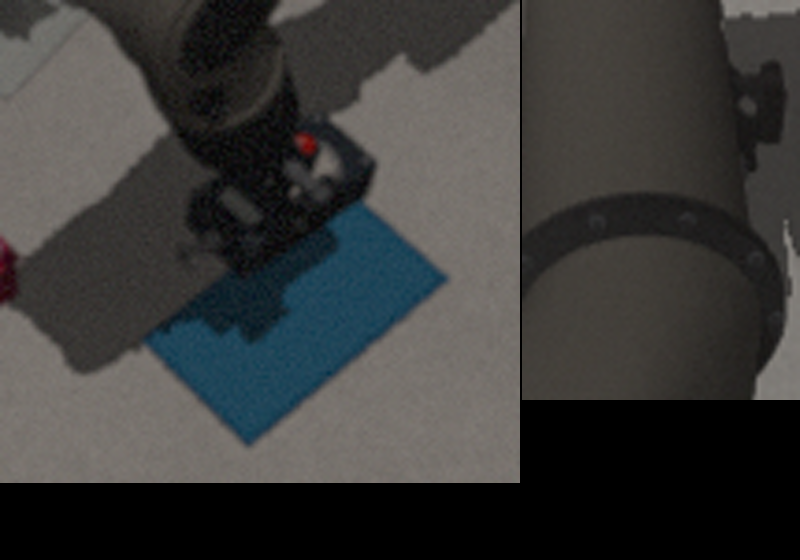

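The gauge is held nearly flat over the mat, dial up, with its red cap at (306,145). I'll finish the tilt and the shift, then lower it.

>>> jog_arm:
  deltas:
    - [0.001,0.016,-0.01,-0.022,0.047,-0.008,0.4]
    - [0.001,0.015,-0.02,-0.022,0.047,-0.008,0.4]
    - [0,0,-0.02,0,0,0,0.4]
    - [0,0,-0.02,0,0,0,0.4]
    - [0,0,0,0,0,0,0.4]
    - [0,0,-0.006,0,0,0,0.4]
    - [0,0,0,0,0,0,0.4]

```text
t: 7.9
eef_pos: [0.5586, 0.1496, 0.0483]
tool_rot: [0.02, 0.972, 0.095, -0.213]
contact_force: [-0.1, 0.6, -5.1]
gripper_width: 0.675
grasp_force: 66.6
```

```bash
python3 - <<'E'
from station import bot
from h import *
o=bot.get_obs(); print(o["t"],o["q"].round(3),o["eef_pos"],o["contact_force"],o["torque"])
print(diff(o,[.5581,.1492,.0317],tool(.195,np.radians(-25))))
E
```

```text
7.9 [-0.407  0.768  0.108  1.586 -0.133  1.223 -1.616] [0.55857997 0.14958299 0.04825513] [-0.14040815  0.61847642 -5.11957229] [ 0.14447323 -0.89788169 -0.01256247]
(array([-0.0005, -0.0004, -0.0166]), array([-0.0017,  0.0048,  0.0001]))
```

>>> jog_arm:
  deltas:
    - [0,0,-0.004,0,0.002,0,0.4]
    - [0,0,-0.004,0,0.002,0,0.4]
    - [0,0,-0.002,0,0,0,0.4]
    - [0,0,0,0,0,0,0.4]

```text
t: 8.3
eef_pos: [0.5575, 0.1496, 0.0369]
tool_rot: [0.021, 0.971, 0.095, -0.216]
contact_force: [0.2, -1.0, -4.9]
gripper_width: 0.676
grasp_force: 66.6
```

>>> jog_arm:
  deltas:
    - [0,0,-0.002,0,0,0,0.4]
    - [0,0,0,0,0,0,0.4]

```text
t: 8.5
eef_pos: [0.5576, 0.1496, 0.035]
tool_rot: [0.021, 0.971, 0.095, -0.216]
contact_force: [0.3, 1.4, -5.6]
gripper_width: 0.675
grasp_force: 66.6
```

>>> jog_arm:
  deltas:
    - [0,0,-0.002,0,0,0,0.4]
    - [0,0,0,0,0,0,0.4]

```text
t: 8.7
eef_pos: [0.5576, 0.1496, 0.033]
tool_rot: [0.021, 0.971, 0.095, -0.216]
contact_force: [0.0, 0.1, -5.1]
gripper_width: 0.681
grasp_force: 66.6
```

>>> jog_arm:
  deltas:
    - [0,0,-0.0015,0,0,0,0.4]
    - [0,0,0,0,0,0,0.4]

```text
t: 8.9
eef_pos: [0.5577, 0.1496, 0.0315]
tool_rot: [0.021, 0.972, 0.095, -0.216]
contact_force: [-0.7, 0.8, -3.5]
gripper_width: 0.676
grasp_force: 66.6
```

>>> jog_arm:
  deltas:
    - [0,0,-0.0015,0,0,0,0.4]
    - [0,0,0,0,0,0,0.4]

```text
t: 9.1
eef_pos: [0.558, 0.1497, 0.0304]
tool_rot: [0.02, 0.972, 0.095, -0.216]
contact_force: [0.9, -0.3, -2.9]
gripper_width: 0.677
grasp_force: 66.9
```

>>> jog_arm:
  deltas:
    - [0,0,-0.0015,0,0,0,0.4]
    - [0,0,0,0,0,0,0.4]

```text
t: 9.3
eef_pos: [0.5581, 0.1496, 0.0302]
tool_rot: [0.02, 0.972, 0.095, -0.216]
contact_force: [-1.0, -0.4, 5.5]
gripper_width: 0.678
grasp_force: 67.8
```

It's down on the mat, so I'll release it and retreat along the tool axis.

>>> jog_arm:
  deltas:
    - [0,0,0.0005,0,0,0,0.75]
    - [0,0,0,0,0,0,0.85]
    - [0,0,0,0,0,0,1]
    - [0,0,0,0,0,0,1]
    - [0.008,0.0015,0.018,0,0,0,1]
    - [0.012,0.002,0.027,0,0,0,1]
    - [0.02,0.004,0.045,0,0,0,1]
    - [0.02,0.004,0.045,0,0,0,1]

```text
t: 10.1
eef_pos: [0.6176, 0.161, 0.1653]
tool_rot: [0.021, 0.971, 0.095, -0.217]
contact_force: [0.7, 0.5, 0.1]
gripper_width: 0.999
grasp_force: 0.0
```

>>> jog_arm:
  deltas:
    - [-0.002,-0.05,0.01,0,-0.11,0,1]
    - [-0.002,-0.05,0.01,0,-0.11,0,1]
    - [-0.002,-0.05,0.01,0,-0.11,0,1]
    - [-0.002,-0.05,0,0,-0.11,0,1]
    - [0,0,0,0,0,0,1]

```text
t: 10.6
eef_pos: [0.6056, -0.0463, 0.1946]
tool_rot: [0.043, 0.996, 0.082, 0.001]
contact_force: [-1.7, -0.3, -0.6]
gripper_width: 1.001
grasp_force: 0.0
```

```bash
python3 - <<'E'
from station import bot
from h import *
o=bot.get_obs(); print(o["t"],o["q"].round(3),o["eef_pos"],o["tool_rot"])
T=bot.read_camera("top");S=bot.read_camera("scene")
v=np.zeros((600,800,3),np.uint8);v[:520,:400]=cv2.resize(S["img"][200:304,275:355],(400,520),interpolation=2)
v[:600,402:800]=cv2.resize(T["img"][205:290,200:256],(398,600),interpolation=2)
v=np.clip(v.astype(float)*1.7,0,255).astype(np.uint8)
cv2.imwrite("pics/p5.png",v[:,:,::-1])
E
```

```text
10.6 [-0.241  0.398  0.218  1.783  0.003  0.963 -1.447] [ 0.60560572 -0.04627277  0.19456169] [0.04310957 0.99567882 0.0822419  0.00123449]
```

View pics/p5.png

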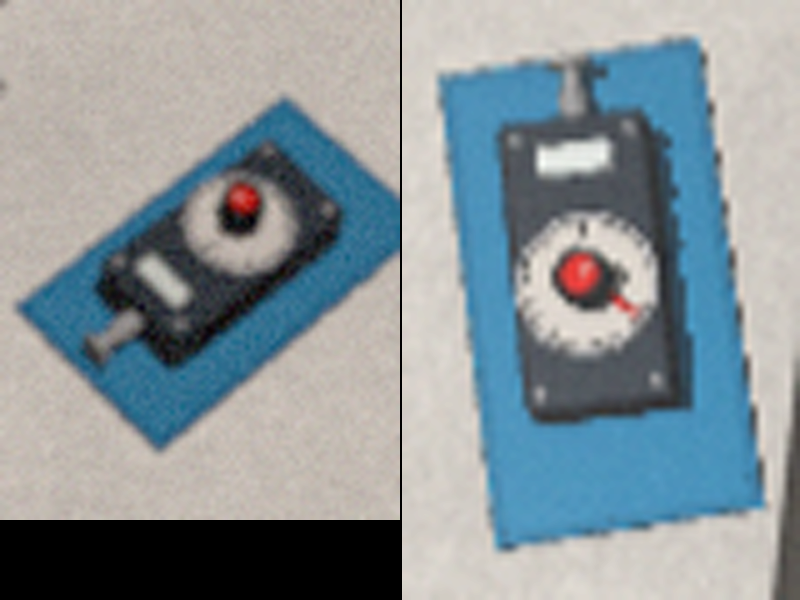

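The gauge lies square on the mat, dial up. In the top inset the red cap is at (580,273), the zero mark at (583,228) and the red hand tip at (635,312), about 125° clockwise of zero. Now I'll locate the knob axis.

```bash
cat >> h.py <<'E'
def dial(T,knob=None):
    h=cv2.cvtColor(T["img"],cv2.COLOR_RGB2HSV); r=cv2.inRange(h,(0,120,60),(8,255,255))|cv2.inRange(h,(172,120,60),(180,255,255))
    return r,h
E
python3 - <<'E'
from station import bot
from h import *
T=bot.read_camera("top");S=bot.read_camera("scene")
P=[]
for c,(r0,r1,c0,c1) in((S,(200,304,275,355)),(T,(205,290,200,256))):
    r,h=dial(c); m=np.zeros_like(r); m[r0:r1,c0:c1]=r[r0:r1,c0:c1]
    m=cv2.morphologyEx(m,cv2.MORPH_OPEN,np.ones((3,3)))
    k=max(cv2.findContours(m,0,2)[0],key=cv2.contourArea); q,rad=cv2.minEnclosingCircle(k); M=cv2.moments(m,True); q=(M["m10"]/M["m00"],M["m01"]/M["m00"])
    P.append(q); print(q,rad,plane(c,q,.0685))
    w=cv2.inRange(h,(0,0,95),(30,60,255)); w2=np.zeros_like(w); w2[r0+5:r1-5,c0+5:c1-5]=w[r0+5:r1-5,c0+5:c1-5]
    if c is T:
        for t in(210,214,218): pass
print(tri(S,P[0],T,P[1]))
t=lambda u,v:[200+(u-402)*56/398,205+v*85/600]
z=plane(T,[t(585,283),t(583,228),t(637,314)],.0445); print(z)
b=plane(T,[t(500,125),t(645,112),t(690,408),t(530,415)],.042); print(b)
E
```

```text
(322.9166666666667, 239.08333333333334) 2.8285269737243652 [[0.54478231 0.147565   0.0685    ]]
(224.0, 245.0) 1.414313554763794 [[0.53855255 0.14760545 0.0685    ]]
(array([0.54096729, 0.14674586, 0.06311278]), np.float64(0.0044497012561362705))
[[0.54212208 0.1457737  0.0445    ]
 [0.56443697 0.1478081  0.0445    ]
 [0.53017451 0.12443551 0.0445    ]]
[[0.60637006 0.18397171 0.042     ]
 [0.61338269 0.12573054 0.042     ]
 [0.49344208 0.10182808 0.042     ]
 [0.48895492 0.16487355 0.042     ]]
```

```bash
python3 - <<'E'
from station import bot
from h import *
T=bot.read_camera("top");S=bot.read_camera("scene")
P=[]
for c,(x,y) in((S,(322.5,240)),(T,(225,243.7))):
    im=c["img"].astype(float); yy,xx=np.mgrid[:420,:560]; red=np.clip(im[:,:,0]-np.maximum(im[:,:,1],im[:,:,2])-20,0,None)*(np.hypot(xx-x,yy-y)<4.5)
    q=(np.array([(red*xx).sum(),(red*yy).sum()])/red.sum()); P.append(q); print(q,plane(c,q,.067))
print(tri(S,P[0],T,P[1]))
o=bot.get_obs(); print(diff(o,[.541,.1465,.13],tool(.165,0)))
E
```

```text
[323.38033261 239.43022415] [[0.5437238  0.14833108 0.067     ]]
[224.3980515  243.35629784] [[0.54342338 0.14695431 0.067     ]]
(array([0.54338226, 0.14741174, 0.06554802]), np.float64(0.0007629631531314146))
(array([-0.0695,  0.1803, -0.0632]), array([ 0.0807,  0.0089, -0.0153]))
```

>>> jog_arm:
  deltas:
    - [-0.011,0.03,-0.01,0.014,0.0015,-0.0025,1]
    - [-0.011,0.03,-0.01,0.014,0.0015,-0.0025,1]
    - [-0.011,0.03,-0.01,0.014,0.0015,-0.0025,1]
    - [-0.011,0.03,-0.01,0.014,0.0015,-0.0025,1]
    - [-0.011,0.03,-0.01,0.013,0.0015,-0.0025,1]
    - [-0.012,0.031,-0.01,0.012,0.0015,-0.0025,1]
    - [0,0,0,0,0,0,1]
    - [0,0,0,0,0,0,1]

```text
t: 11.7
eef_pos: [0.5427, 0.147, 0.133]
tool_rot: [0.0, 0.997, 0.083, -0.0]
contact_force: [-0.4, -0.6, -0.2]
gripper_width: 1.0
grasp_force: 0.0
```

```bash
python3 - <<'E'
from station import bot
from h import *
o=bot.get_obs(); print(o["t"],o["q"].round(3),o["eef_pos"],o["torque"]);print(diff(o,[.5433,.1473,.071],tool(.165,0)))
E
```

```text
11.7 [-0.469  0.406  0.117  1.923 -0.063  0.816 -1.722] [0.54268069 0.1469559  0.13302703] [-0.03523906  0.00092819 -0.0676234 ]
(array([ 0.0006,  0.0003, -0.062 ]), array([ 0.0006, -0.0007, -0.0012]))
```

>>> jog_arm:
  deltas:
    - [0.0006,0.0003,-0.02,0,0,0,1]
    - [0,0,-0.02,0,0,0,0.8]
    - [0,0,-0.015,0,0,0,0.6]
    - [0,0,-0.006,0,0,0,0.45]
    - [0,0,0,0,0,0,0.4]
    - [0,0,0,0,0,0,0.35]
  newtons: 20

```text
t: 12.3
eef_pos: [0.5443, 0.1452, 0.0732]
tool_rot: [0.0, 0.997, 0.081, 0.001]
contact_force: [0.7, 0.7, -0.5]
gripper_width: 0.35
grasp_force: 0.0
```

>>> jog_arm:
  deltas:
    - [0,0,0,0,0,0,0.3]
    - [0,0,0,0,0,0,0.2]
    - [0,0,0,0,0,0,0.15]
    - [0,0,0,0,0,0,0.15]
  newtons: 20

```text
t: 12.7
eef_pos: [0.5436, 0.1456, 0.0729]
tool_rot: [0.0, 0.997, 0.081, 0.0]
contact_force: [-0.3, 0.4, -0.2]
gripper_width: 0.147
grasp_force: 0.0
```

```bash
python3 - <<'E'
from station import bot
from h import *
o=bot.get_obs(); print(o["t"],o["q"].round(3),o["eef_pos"],o["contact_force"],o["torque"],o["gripper_width"],o["grasp_force"])
E
```

```text
12.7 [-0.455  0.494  0.105  1.959 -0.078  0.692 -1.711] [0.5436273  0.14555169 0.07287845] [-0.30195788  0.37148828 -0.1782064 ] [ 0.05443142  0.04025639 -0.02744979] 0.14703389918142507 0.0
```

>>> jog_arm:
  deltas:
    - [0,0,0,0,0,0,0.1]
    - [0,0,0,0,0,0,0.05]
    - [0,0,0,0,0,0,0.05]
  newtons: 20

```text
t: 13.0
eef_pos: [0.5434, 0.1455, 0.0726]
tool_rot: [0.0, 0.997, 0.081, 0.0]
contact_force: [0.1, -0.7, 0.2]
gripper_width: 0.05
grasp_force: 0.0
```

```bash
python3 - <<'E'
from station import bot
from h import *
o=bot.get_obs(); print(o["t"],o["eef_pos"],o["contact_force"],o["torque"],o["gripper_width"],o["grasp_force"])
S=bot.read_camera("scene")
v=np.clip(cv2.resize(S["img"][190:300,270:370],(550,600),interpolation=2)*1.9,0,255).astype(np.uint8)
cv2.imwrite("pics/p6.png",v[:,:,::-1])
E
```

```text
13.0 [0.54344537 0.14551242 0.07256795] [ 0.11711705 -0.74680889  0.16743851] [0.04011959 0.01484575 0.0029198 ] 0.050327180485693665 0.0
```

View pics/p6.png

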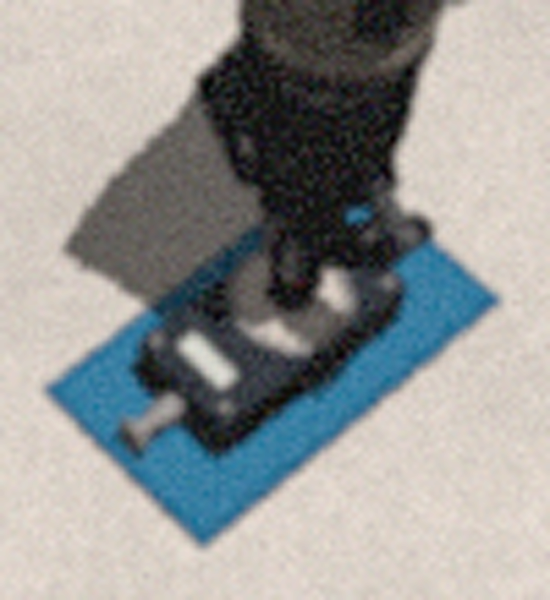

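The gauge hasn't moved: plunger at (135,432). The fingers end near (293,300), right over the knob, whose red cap is hidden. I'll check that fingertip height by projection.

```bash
python3 - <<'E'
from station import bot
from h import *
o=bot.get_obs(); S=bot.read_camera("scene")
f=lambda p:((p-[270,190])*[5.5,5.4545]).round(0).tolist()
for z in(.045,.05,.06,.069,.08): print(z,f(proj(S,[*o["eef_pos"][:2],z])))
print("knob base/top",f(proj(S,[[.5433,.1473,.0475],[.5433,.1473,.0685]])))
E
```

```text
0.045 [[286.0, 289.0]]
0.05 [[287.0, 284.0]]
0.06 [[289.0, 273.0]]
0.069 [[291.0, 263.0]]
0.08 [[293.0, 250.0]]
knob base/top [[289.0, 289.0], [293.0, 266.0]]
```

```bash
python3 - <<'E'
from station import bot
from h import *
S=bot.read_camera("scene"); im=S["img"].astype(int)
r=(im[:,:,0]-np.maximum(im[:,:,1],im[:,:,2]))[225:255,310:340]
yy,xx=np.nonzero(r>18); print(list(zip(xx+310,yy+225,r[yy,xx])))
g=im.sum(2)[228:252,312:336]//3
print("\n".join(" ".join("%3d"%v for v in row) for row in g))
E
```

```text
[]
 51  51  55  53  43  21  17  14  18   8  15  15  25  10  15  15  14  15  22  20   7  31  45  41
 52  50  52  56  53  35  19  18  12  15  20  11  13   8  19  18  10  15   9  22  12  39  54  48
 51  49  55  55  42  35  14  29  23  23  17  16  13  12  21  11  14  30  17  11  27  33  35  31
 51  44  45  47  41  30  30  29  37   6  14  13  14  15   9  15   9  23  12  11  17  27  23  23
 51  46  41  32  26  21  27  26  28  15  11  10  17   7  24  18   9  11  16  10  14   7  19  21
 51  38  35  25  22  20  34  24  23   7  21  21  15  24   9  11  13  16   8  10  10  20  23  19
 41  37  30  23  25  19  25  29  13  17  24  15  16  14  14   8  19  17  20  16  19  10  21   5
 21  24  22  34  27  37  32  24  26  19  30  34  28   8   8  17  10  18   9  22  15  13  10  13
 30  31  28  35  32  41  33  20  17  16  36  30  24  27   8  11   7  18  17  10  19  18  15   8
 30  30  35  44  46  37  42  24   7  25  31  29  26  10  12  10  12  15  12  14   6  18  13   8
 21  32  39  47  50  41  43  38  12  20  38  34  19  20  13   6  22  34  23  34  19   8  18   9
 31  42  39  48  50  51  46  29  16  34  
[... 506 characters left out ...]
  91 101 102  91  73  60  34
 32  46  48  52  51  50  40  39  21  11  16   6   8  13  30  45  51  69  89  96  84  80  58  32
 41  44  48  48  52  51  51  39  36  29  16  16  25  32  41  48  46  55  77  85  78  72  57  33
 42  42  48  51  49  46  50  50  46  45  36  31  35  43  48  51  50  49  57  60  62  61  45  32
 43  55  57  50  48  50  58  70  64  56  48  46  49  51  50  49  51  46  48  46  49  43  34  29
 33  58  63  61  68  74  84  94  88  70  53  50  49  52  48  49  53  49  43  38  40  38  31  28
 36  44  67  71  84 100 100 103 101  89  70  60  48  49  44  53  51  44  39  38  33  24  20  23
 31  33  52  69  84  93  94 101 103 104  84  80  63  52  48  48  45  42  38  27  18   6  15  14
```

>>> jog_arm:
  deltas:
    - [0,0,-0.0015,0,0,0,0.05]
    - [0,0,0,0,0,0,0.05]

```text
t: 13.35
eef_pos: [0.5433, 0.1455, 0.0709]
tool_rot: [0.0, 0.997, 0.081, -0.0]
contact_force: [-0.0, 0.7, 0.2]
gripper_width: 0.05
grasp_force: 0.0
```

>>> jog_arm:
  deltas:
    - [0,0,-0.0015,0,0,0,0.05]
    - [0,0,0,0,0,0,0.05]

```text
t: 13.55
eef_pos: [0.5433, 0.1454, 0.0693]
tool_rot: [0.0, 0.997, 0.081, -0.0]
contact_force: [-0.2, 0.3, -0.0]
gripper_width: 0.053
grasp_force: 0.0
```

>>> jog_arm:
  deltas:
    - [0,0,0.03,0,0,0,0.05]
    - [0,0,0.03,0,0,0,0.05]
    - [0,0,0,0,0,0,0.05]

```text
t: 13.85
eef_pos: [0.5461, 0.1462, 0.1333]
tool_rot: [-0.001, 0.997, 0.081, 0.003]
contact_force: [0.8, -0.0, 0.4]
gripper_width: 0.046
grasp_force: 0.0
```

```bash
python3 - <<'E'
from station import bot
from h import *
S=bot.read_camera("scene"); im=S["img"].astype(int); o=bot.get_obs(); print(o["eef_pos"])
r=(im[:,:,0]-np.maximum(im[:,:,1],im[:,:,2])); yy,xx=np.mgrid[:420,:560]
w=np.clip(r-20,0,None)*(np.hypot(xx-323.4,yy-239.4)<8); print("cap now",(w*xx).sum()/w.sum(),(w*yy).sum()/w.sum(),w.sum())
for z in(0.085,.095,.105,.107,.129): print(z,proj(S,[*o["eef_pos"][:2],z]).round(1))
g=im.sum(2)[208:252,308:340]//3
print("\n".join(str(i+208)+" "+" ".join("%3d"%v for v in row) for i,row in enumerate(g)))
E
```

```text
[0.54496185 0.14599286 0.13153538]
cap now 323.5594713656388 239.3920704845815 227
0.085 [[323.1 235.2]]
0.095 [[323.5 233.1]]
0.105 [[323.9 231. ]]
0.107 [[324.  230.6]]
0.129 [[324.8 225.8]]
208  56  53  53  52  48  44  23  17   7  15  15  11  14  12  15   8  20  21  21  11  11   8  11  16  15  14   9  14  13  14  23  28
209  46  53  51  52  49  41  40  16   5  24  17  23   8  12   9   8  13   7  12  24  17  17  15  17  19   9  24  17  16  11   9  29
210  50  50  53  53  54  50  43  34  37  33  18  12  17  10  13   9  16  15  11  10  10   8   9   8  19  24  15   8  22  24  15  11
211  46  53  53  55  49  49  49  48  47  42  28  17   7  18   9  22  10  12  12  21  17  13  13  16  15  16  11  10   8   9  11  16
212  54  49  51  52  45  53  51  51  50  49  35  22   7  18   8  10  16   9   9   8  12  12   9  10  13  14   8   6   9   7  12  20
213  51  51  53  52  50  53  55  53  53  53  26  11   8  13   9  13  22   8  22  17   8  10  11   9   9   7  20  21  23  39  42  35
214  55  47  50  48  46  51  49  44  50  46  37  21  15  18  24  14  10  17  13  10  16  21  14  12  13  20  26  49
[... 4200 characters left out ...]
  85  90  80  73  52  36  31  27  31  16
247  35  37  29  39  64  75  94 102 105  96  79  62  51  33  31  38  39  47  47  54  45  49  61  70  71  60  47  38  27  26  26  29
248  35  28  24  38  63  82  95 101  95  91  83  76  67  55  45  53  48  49  48  48  51  48  48  48  46  42  36  18  32  13  22   7
249  34  28  32  29  37  65  81  79  82  92  96 100  91  71  51  52  45  51  53  49  51  51  48  40  37  33  34  23  12  10  15  21
250  28  24  35  31  29  46  68  73  88 100  99 107 106  89  71  56  51  52  54  48  52  44  42  36  35   5  18  16  16  19  18  32
251  35  32  27  36  31  36  50  69  79  89  90 102 105  98  85  68  51  42  51  40  46  45  34  21  24  16  11  12  16  20  29  51
```

The numbers suggest that the shut fingertips reach less far than assumed. I'll check by touching down on bare bench beside the mat.

>>> jog_arm:
  deltas:
    - [0,-0.04,0,0,0,0,0.05]
    - [0,-0.04,0,0,0,0,0.05]
    - [0,-0.04,0,0,0,0,0.05]
    - [0,0,-0.035,0,0,0,0.05]
    - [0,0,-0.035,0,0,0,0.05]
    - [0,0,-0.025,0,0,0,0.05]
    - [0,0,0,0,0,0,0.05]

```text
t: 14.6
eef_pos: [0.5399, 0.0251, 0.0308]
tool_rot: [0.0, 0.997, 0.081, -0.004]
contact_force: [-0.9, -0.3, 0.2]
gripper_width: 0.048
grasp_force: 0.0
```

>>> jog_arm:
  deltas:
    - [0,0,-0.005,0,0,0,0.05]
    - [0,0,-0.002,0,0,0,0.05]
    - [0,0,-0.002,0,0,0,0.05]
    - [0,0,0,0,0,0,0.05]

```text
t: 15.0
eef_pos: [0.544, 0.0257, 0.0262]
tool_rot: [0.0, 0.997, 0.081, 0.001]
contact_force: [-0.9, -0.1, 0.4]
gripper_width: 0.049
grasp_force: 0.0
```

>>> jog_arm:
  deltas:
    - [0,0,-0.002,0,0,0,0.05]
    - [0,0,-0.002,0,0,0,0.05]
    - [0,0,0,0,0,0,0.05]

```text
t: 15.3
eef_pos: [0.5434, 0.0256, 0.0215]
tool_rot: [0.0, 0.997, 0.081, 0.0]
contact_force: [0.3, 0.4, 0.4]
gripper_width: 0.049
grasp_force: 0.0
```

>>> jog_arm:
  deltas:
    - [0,0,-0.002,0,0,0,0.05]
    - [0,0,0,0,0,0,0.05]

```text
t: 15.5
eef_pos: [0.5433, 0.0255, 0.0193]
tool_rot: [0.0, 0.997, 0.081, -0.0]
contact_force: [0.0, -0.3, 0.0]
gripper_width: 0.049
grasp_force: 0.0
```

>>> jog_arm:
  deltas:
    - [0,0,-0.003,0,0,0,0.05]
    - [0,0,0,0,0,0,0.05]

```text
t: 15.7
eef_pos: [0.5432, 0.0255, 0.0162]
tool_rot: [0.0, 0.997, 0.081, -0.0]
contact_force: [0.6, 0.1, 0.2]
gripper_width: 0.053
grasp_force: 0.0
```

Already 6 mm past the nominal reach with no contact, so the tips really are shorter. Continuing.

>>> jog_arm:
  deltas:
    - [0,0,-0.003,0,0,0,0.05]
    - [0,0,0,0,0,0,0.05]

```text
t: 15.9
eef_pos: [0.5432, 0.0255, 0.0132]
tool_rot: [0.0, 0.997, 0.081, -0.0]
contact_force: [-0.9, -0.3, -0.2]
gripper_width: 0.05
grasp_force: 0.0
```

>>> jog_arm:
  deltas:
    - [0,0,-0.003,0,0,0,0.05]
    - [0,0,0,0,0,0,0.05]

```text
t: 16.1
eef_pos: [0.5432, 0.0255, 0.0102]
tool_rot: [0.0, 0.997, 0.081, -0.0]
contact_force: [-0.6, -0.9, -0.1]
gripper_width: 0.051
grasp_force: 0.0
```

>>> jog_arm:
  deltas:
    - [0,0,-0.003,0,0,0,0.05]
    - [0,0,0,0,0,0,0.05]

```text
t: 16.3
eef_pos: [0.5432, 0.0255, 0.0072]
tool_rot: [0.0, 0.997, 0.081, -0.0]
contact_force: [0.2, 0.2, -0.7]
gripper_width: 0.05
grasp_force: 0.0
```

>>> jog_arm:
  deltas:
    - [0,0,-0.003,0,0,0,0.05]
    - [0,0,0,0,0,0,0.05]

```text
t: 16.5
eef_pos: [0.5433, 0.0255, 0.0042]
tool_rot: [0.0, 0.997, 0.081, -0.0]
contact_force: [-0.8, -0.7, -1.1]
gripper_width: 0.048
grasp_force: 0.0
```

>>> jog_arm:
  deltas:
    - [0,0,-0.002,0,0,0,0.05]
    - [0,0,0,0,0,0,0.05]

```text
t: 16.7
eef_pos: [0.5433, 0.0255, 0.0023]
tool_rot: [0.0, 0.997, 0.081, -0.0]
contact_force: [-0.3, -0.3, 0.5]
gripper_width: 0.051
grasp_force: 0.0
```

>>> jog_arm:
  deltas:
    - [0,0,-0.002,0,0,0,0.05]
    - [0,0,0,0,0,0,0.05]

```text
t: 16.9
eef_pos: [0.5433, 0.0255, 0.0004]
tool_rot: [0.0, 0.997, 0.081, -0.0]
contact_force: [0.0, 0.8, -0.3]
gripper_width: 0.054
grasp_force: 0.0
```

>>> jog_arm:
  deltas:
    - [0,0,-0.002,0,0,0,0.05]
    - [0,0,0,0,0,0,0.05]

```text
t: 17.1
eef_pos: [0.5433, 0.0255, -0.0017]
tool_rot: [0.0, 0.997, 0.081, -0.0]
contact_force: [0.0, 0.2, 0.1]
gripper_width: 0.052
grasp_force: 0.0
```

>>> jog_arm:
  deltas:
    - [0,0,-0.002,0,0,0,0.05]
    - [0,0,0,0,0,0,0.05]

```text
t: 17.3
eef_pos: [0.5435, 0.0255, -0.002]
tool_rot: [-0.0, 0.997, 0.081, 0.0]
contact_force: [-4.9, -0.0, 18.7]
gripper_width: 0.051
grasp_force: 9.2
```

>>> jog_arm:
  deltas:
    - [0,0,-0.002,0,0,0,0.05]
    - [0,0,0,0,0,0,0.05]

```text
t: 17.5
eef_pos: [0.5436, 0.0255, -0.0021]
tool_rot: [-0.0, 0.997, 0.081, 0.0]
contact_force: [-12.7, 0.7, 41.4]
gripper_width: 0.051
grasp_force: 20.6
```

The shut fingertips meet the bench at a reported TCP z of −0.002, so they end 24 mm higher than assumed and had closed just above the cap. I'll go back with that offset.

>>> jog_arm:
  deltas:
    - [0,0,0.01,0,0,0,0.05]
    - [0,0,0.04,0,0,0,0.3]
    - [0,0,0.05,0,0,0,0.7]
    - [0,0.04,0.01,0,0,0,0.7]
    - [0,0.04,0,0,0,0,0.7]
    - [0,0.042,0,0,0,0,0.7]
    - [0,0,0,0,0,0,0.7]
    - [0,0,0,0,0,0,0.7]

```text
t: 18.3
eef_pos: [0.5432, 0.1487, 0.1044]
tool_rot: [0.0, 0.997, 0.083, 0.0]
contact_force: [0.1, -0.8, 0.7]
gripper_width: 0.698
grasp_force: 0.0
```

```bash
python3 - <<'E'
from station import bot
from h import *
o=bot.get_obs(); print(o["t"],o["q"].round(3),o["contact_force"],o["gripper_width"]);print(diff(o,[.5433,.1473,.048],tool(.165,0)))
E
```

```text
18.3 [-0.476  0.448  0.124  1.941 -0.078  0.757 -1.713] [ 0.11532238 -0.79943854  0.70100927] 0.697746950718531
(array([ 0.0001, -0.0014, -0.0564]), array([ 0.0002,  0.0001, -0.0004]))
```

>>> jog_arm:
  deltas:
    - [0,-0.001,-0.02,0,0,0,0.7]
    - [0,0,-0.02,0,0,0,0.7]
    - [0,0,-0.016,0,0,0,0.6]
    - [0,0,0,0,0,0,0.45]
    - [0,0,0,0,0,0,0.4]
    - [0,0,0,0,0,0,0.35]
    - [0,0,0,0,0,0,0.32]
  newtons: 20

```text
t: 19.0
eef_pos: [0.5442, 0.1463, 0.0495]
tool_rot: [-0.0, 0.997, 0.081, 0.001]
contact_force: [-0.2, -0.3, -0.0]
gripper_width: 0.321
grasp_force: 0.0
```

>>> jog_arm:
  deltas:
    - [0,0,0,0,0,0,0.29]
    - [0,0,0,0,0,0,0.26]
    - [0,0,0,0,0,0,0.23]
    - [0,0,0,0,0,0,0.2]
    - [0,0,0,0,0,0,0.15]
    - [0,0,0,0,0,0,0.15]
  newtons: 20

```text
t: 19.6
eef_pos: [0.5438, 0.1471, 0.0491]
tool_rot: [-0.0, 0.997, 0.081, 0.001]
contact_force: [-1.2, 1.6, 6.1]
gripper_width: 0.233
grasp_force: 19.6
```

```bash
python3 - <<'E'
from station import bot
from h import *
o=bot.get_obs(); print(o["t"],o["q"].round(3),o["eef_pos"],o["contact_force"],o["torque"],o["gripper_width"],o["grasp_force"])
E
```

```text
19.6 [-0.461  0.532  0.11   1.968 -0.093  0.645 -1.699] [0.54382307 0.14712904 0.04908529] [-1.19405539  1.63559781  6.05814481] [ 0.37174393  0.23483706 -0.04185426] 0.23283067099496624 19.56093281507492
```

Knob gripped (opening 0.233, 19.6 N). I'll raise slightly and start winding counter-clockwise. With the hand about 129° from zero, the first 1.4 rad is safe whatever the free play.

>>> jog_arm:
  deltas:
    - [0,0,0.001,0,0,0,0.15]
    - [0,0,0,0,0,0,0.15]
    - [0,0,0,0,0,0.05,0.15]
    - [0,0,0,0,0,0.1,0.15]
    - [0,0,0,0,0,0.05,0.15]
    - [0,0,0,0,0,0,0.15]

```text
t: 20.2
eef_pos: [0.5431, 0.1465, 0.0492]
tool_rot: [0.0, 0.984, 0.18, -0.0]
contact_force: [-0.8, 1.4, -1.0]
gripper_width: 0.233
grasp_force: 20.0
```

```bash
cat > st.py <<'E'
from station import bot
from h import *
o=bot.get_obs(); x=rot(o["tool_rot"]).as_matrix()[:,1]
print(round(o["t"],2),"q7 %.3f yaw %.4f"%(o["q"][6],np.arctan2(x[1],x[0])),"tau7 %.4f"%o["joint_torque"][6],"Tz %.3f"%o["torque"][2],"F",o["contact_force"].round(1),o["eef_pos"].round(4),"w %.3f f %.1f"%(o["gripper_width"],o["grasp_force"]))
E
python3 st.py
```

```text
20.2 q7 -1.539 yaw -1.2078 tau7 0.4503 Tz -0.008 F [-0.8  1.4 -1. ] [0.5431 0.1465 0.0492] w 0.233 f 20.0
```

>>> jog_arm:
  deltas:
    - [0,0,0,0,0,0.1,0.15]
    - [0,0,0,0,0,0.12,0.15]
    - [0,0,0,0,0,0.12,0.15]
    - [0,0,0,0,0,0.12,0.15]
    - [0,0,0,0,0,0.12,0.15]
    - [0,0,0,0,0,0.12,0.15]
    - [0,0,0,0,0,0.12,0.15]
    - [0,0,0,0,0,0.12,0.15]
    - [0,0,0,0,0,0.06,0.15]
    - [0,0,0,0,0,0,0.15]

```text
t: 21.2
eef_pos: [0.5424, 0.1467, 0.0492]
tool_rot: [-0.001, 0.777, 0.63, -0.001]
contact_force: [-3.2, 1.3, 1.1]
gripper_width: 0.231
grasp_force: 20.1
```

```bash
python3 st.py; python3 st.py; python3 - <<'E'
from station import bot
from h import *
S=bot.read_camera("scene"); im=S["img"].astype(int)
r=(im[:,:,0]-np.maximum(im[:,:,1],im[:,:,2]))[225:262,300:350]
yy,xx=np.nonzero(r>18); print([(int(a),int(b),int(c)) for a,b,c in zip(xx+300,yy+225,r[yy,xx])])
c=np.array([.5433,.1473,.045])
for d in(-130,-90,-60,-30,0):
    a=np.radians(d)+.18; print(d,proj(S,c+.023*np.array([np.cos(a),np.sin(a),0])).round(1))
E
```

```text
21.2 q7 -0.730 yaw -0.2089 tau7 0.5520 Tz 0.005 F [-3.2  1.3  1.1] [0.5424 0.1467 0.0492] w 0.231 f 20.1
21.2 q7 -0.730 yaw -0.2089 tau7 0.5520 Tz 0.005 F [-3.2  1.3  1.1] [0.5424 0.1467 0.0492] w 0.231 f 20.1
[(323, 236, 24), (322, 237, 21), (323, 237, 29), (324, 237, 34), (325, 237, 23), (322, 238, 29), (323, 238, 31), (324, 238, 34), (325, 238, 36), (326, 238, 22), (322, 239, 30), (323, 239, 29), (324, 239, 38), (325, 239, 38), (326, 239, 22), (322, 240, 20), (323, 240, 39), (324, 240, 36), (325, 240, 38), (326, 240, 22), (323, 241, 22), (324, 241, 24), (325, 241, 24)]
-130 [[321.8 235.8]]
-90 [[316.2 237.6]]
-60 [[313.8 241. ]]
-30 [[313.7 245. ]]
0 [[316.  248.6]]
```

```bash
cat > hand.py <<'E'
from station import bot
from h import *
n=8; A=0
for _ in range(n):
    S=bot.read_camera("scene"); A=A+S["img"].astype(np.float32)/n
ex=A[:,:,0]/(A[:,:,1]+A[:,:,2]+6)*2
c=np.array([.5433,.1473,.0445]); out=[]
for d in range(-180,60,5):
    a=np.radians(d)+.18; rr=np.linspace(.017,.025,9); P=c+np.c_[rr*np.cos(a),rr*np.sin(a),0*rr]
    p=proj(S,P).astype(np.float32); v=cv2.remap(ex,p[:,0].reshape(1,-1),p[:,1].reshape(1,-1),1).mean(); out.append("%d:%.2f"%(d,v))
print(" ".join(out))
E
python3 hand.py; python3 st.py
```

```text
-180:0.91 -175:0.91 -170:0.99 -165:1.18 -160:1.54 -155:2.01 -150:2.33 -145:2.44 -140:2.41 -135:2.30 -130:2.02 -125:1.47 -120:1.17 -115:0.91 -110:0.80 -105:0.80 -100:0.79 -95:0.80 -90:0.84 -85:0.85 -80:0.82 -75:0.81 -70:0.80 -65:0.81 -60:0.86 -55:0.93 -50:0.95 -45:0.95 -40:0.97 -35:0.98 -30:0.99 -25:1.00 -20:1.01 -15:1.01 -10:1.01 -5:1.01 0:1.01 5:1.02 10:1.02 15:1.03 20:1.04 25:1.04 30:1.04 35:1.05 40:1.05 45:1.05 50:1.05 55:1.05
21.65 q7 -0.729 yaw -0.2091 tau7 -0.0013 Tz 0.047 F [-1.7 -0.6 -2.8] [0.5434 0.1459 0.0493] w 0.237 f 19.9
```

The hand isn't in the visible sector yet, and settled tau7 is a clean torque signal (−0.001). I'll keep winding.

>>> jog_arm:
  deltas:
    - [0,0,0,0,0,0.08,0.15]
    - [0,0,0,0,0,0.08,0.15]
    - [0,0,0,0,0,0.08,0.15]
    - [0,0,0,0,0,0.08,0.15]
    - [0,0,0,0,0,0.08,0.15]
    - [0,0,0,0,0,0.08,0.15]
    - [0,0,0,0,0,0.08,0.15]
    - [0,0,0,0,0,0.04,0.15]
    - [0,0,0,0,0,0,0.15]

```text
t: 22.55
eef_pos: [0.5438, 0.1457, 0.0494]
tool_rot: [0.0, 0.556, 0.831, 0.0]
contact_force: [-0.3, -0.1, -3.7]
gripper_width: 0.232
grasp_force: 19.8
```

```bash
python3 hand.py; python3 st.py
```

```text
-180:0.92 -175:0.84 -170:0.87 -165:0.84 -160:0.79 -155:0.80 -150:0.85 -145:0.83 -140:0.79 -135:0.83 -130:0.87 -125:0.83 -120:0.79 -115:0.78 -110:0.80 -105:0.84 -100:0.89 -95:0.92 -90:0.92 -85:0.91 -80:0.90 -75:0.89 -70:0.88 -65:0.86 -60:0.83 -55:0.83 -50:0.91 -45:1.04 -40:1.02 -35:1.00 -30:0.97 -25:0.98 -20:1.00 -15:1.01 -10:1.01 -5:1.00 0:1.02 5:1.02 10:1.03 15:1.03 20:1.04 25:1.05 30:1.05 35:1.05 40:1.05 45:1.05 50:1.05 55:1.05
22.95 q7 -0.235 yaw 0.3916 tau7 0.0151 Tz -0.003 F [-0.6  0.2 -4.7] [0.5435 0.1465 0.0495] w 0.234 f 19.7
```

>>> jog_arm:
  deltas:
    - [0,0,0,0,0,0.07,0.15]
    - [0,0,0,0,0,0.07,0.15]
    - [0,0,0,0,0,0.07,0.15]
    - [0,0,0,0,0,0.07,0.15]
    - [0,0,0,0,0,0.07,0.15]
    - [0,0,0,0,0,0,0.15]

```text
t: 23.55
eef_pos: [0.5435, 0.1465, 0.0495]
tool_rot: [-0.0, 0.403, 0.915, 0.0]
contact_force: [0.1, 0.1, -3.5]
gripper_width: 0.238
grasp_force: 19.7
```

```bash
sed -i 's/n=8/n=6/' hand.py; python3 hand.py; python3 st.py
```

```text
-180:0.96 -175:0.97 -170:0.92 -165:0.87 -160:0.83 -155:0.82 -150:0.87 -145:0.91 -140:0.94 -135:0.95 -130:0.97 -125:0.97 -120:0.96 -115:0.92 -110:0.89 -105:0.91 -100:0.95 -95:0.96 -90:0.96 -85:0.97 -80:0.97 -75:0.97 -70:0.98 -65:0.98 -60:0.97 -55:0.95 -50:0.95 -45:0.95 -40:0.97 -35:1.09 -30:1.31 -25:1.44 -20:1.34 -15:1.14 -10:1.05 -5:1.01 0:1.00 5:1.02 10:1.03 15:1.03 20:1.03 25:1.03 30:1.03 35:1.04 40:1.05 45:1.05 50:1.05 55:1.04
23.85 q7 0.056 yaw 0.7410 tau7 -0.0079 Tz -0.053 F [-0.8 -0.4 -4.5] [0.5435 0.1465 0.0496] w 0.235 f 19.7
```

The red hand now shows at about −25°. I'll close in.

>>> jog_arm:
  deltas:
    - [0,0,0,0,0,0.07,0.15]
    - [0,0,0,0,0,0.07,0.15]
    - [0,0,0,0,0,0.07,0.15]
    - [0,0,0,0,0,0.07,0.15]
    - [0,0,0,0,0,0,0.15]

```text
t: 24.35
eef_pos: [0.5434, 0.1464, 0.0495]
tool_rot: [-0.0, 0.271, 0.963, 0.0]
contact_force: [-1.3, -0.5, -3.0]
gripper_width: 0.234
grasp_force: 19.8
```

```bash
sed -i 's/range(-180,60,5)/range(-60,40,4)/' hand.py; python3 hand.py; python3 st.py
```

```text
-60:1.02 -56:1.03 -52:1.03 -48:1.02 -44:1.02 -40:1.02 -36:1.03 -32:1.03 -28:1.04 -24:1.08 -20:1.17 -16:1.33 -12:1.52 -8:1.61 -4:1.44 0:1.21 4:1.07 8:1.02 12:1.02 16:1.02 20:1.02 24:1.03 28:1.04 32:1.03 36:1.02
24.65 q7 0.289 yaw 1.0210 tau7 -0.0085 Tz 0.027 F [ 0.4 -0.3 -4.2] [0.5434 0.1465 0.0496] w 0.229 f 19.7
```

>>> jog_arm:
  deltas:
    - [0,0,0,0,0,0.05,0.15]
    - [0,0,0,0,0,0.05,0.15]
    - [0,0,0,0,0,0,0.15]

```text
t: 24.95
eef_pos: [0.5435, 0.1465, 0.0496]
tool_rot: [-0.0, 0.223, 0.975, 0.0]
contact_force: [0.4, 0.1, -4.8]
gripper_width: 0.234
grasp_force: 19.8
```

```bash
sed -i 's/range(-60,40,4)/range(-24,24,3)/' hand.py; python3 hand.py; python3 st.py
```

```text
-24:1.03 -21:1.04 -18:1.08 -15:1.16 -12:1.27 -9:1.42 -6:1.56 -3:1.58 0:1.46 3:1.29 6:1.16 9:1.08 12:1.05 15:1.03 18:1.03 21:1.03
25.25 q7 0.374 yaw 1.1211 tau7 -0.0057 Tz -0.015 F [-0.4  0.1 -4.3] [0.5435 0.1465 0.0496] w 0.236 f 19.7
```

>>> jog_arm:
  deltas:
    - [0,0,0,0,0,0.04,0.15]
    - [0,0,0,0,0,0,0.15]

```text
t: 25.45
eef_pos: [0.5436, 0.1465, 0.0496]
tool_rot: [-0.0, 0.203, 0.979, 0.0]
contact_force: [-0.1, 0.3, -4.2]
gripper_width: 0.24
grasp_force: 19.8
```

```bash
python3 hand.py; python3 st.py
```

```text
-24:1.02 -21:1.02 -18:1.04 -15:1.07 -12:1.13 -9:1.23 -6:1.34 -3:1.41 0:1.39 3:1.30 6:1.19 9:1.11 12:1.06 15:1.04 18:1.03 21:1.02
25.75 q7 0.407 yaw 1.1613 tau7 -0.0048 Tz -0.006 F [ 1.3 -0.2 -4.3] [0.5435 0.1466 0.0496] w 0.233 f 19.8
```

>>> jog_arm:
  deltas:
    - [0,0,0,0,0,0.03,0.15]
    - [0,0,0,0,0,0,0.15]

```text
t: 25.95
eef_pos: [0.5436, 0.1465, 0.0496]
tool_rot: [-0.0, 0.188, 0.982, 0.0]
contact_force: [0.8, 0.1, -4.0]
gripper_width: 0.237
grasp_force: 19.8
```

```bash
python3 hand.py; python3 st.py
```

```text
-24:1.03 -21:1.03 -18:1.04 -15:1.06 -12:1.12 -9:1.23 -6:1.38 -3:1.51 0:1.54 3:1.46 6:1.32 9:1.18 12:1.09 15:1.04 18:1.02 21:1.02
26.25 q7 0.433 yaw 1.1917 tau7 -0.0003 Tz -0.003 F [-0.5 -0.9 -4. ] [0.5435 0.1465 0.0496] w 0.233 f 19.8
```

>>> jog_arm:
  deltas:
    - [0,0,0,0,0,0.03,0.15]
    - [0,0,0,0,0,0,0.15]

```text
t: 26.45
eef_pos: [0.5435, 0.1464, 0.0495]
tool_rot: [-0.0, 0.173, 0.985, 0.0]
contact_force: [0.5, -0.1, -3.6]
gripper_width: 0.237
grasp_force: 19.8
```

```bash
python3 hand.py; python3 st.py
```

```text
-24:1.03 -21:1.03 -18:1.04 -15:1.06 -12:1.11 -9:1.19 -6:1.32 -3:1.46 0:1.57 3:1.55 6:1.41 9:1.26 12:1.15 15:1.08 18:1.05 21:1.03
26.75 q7 0.458 yaw 1.2217 tau7 0.0006 Tz -0.021 F [ 1.2  0.4 -3.7] [0.5435 0.1465 0.0496] w 0.238 f 19.8
```

>>> jog_arm:
  deltas:
    - [0,0,0,0,0,0.03,0.15]
    - [0,0,0,0,0,0,0.15]
    - [0,0,0,0,0,0,0.15]

```text
t: 27.05
eef_pos: [0.5434, 0.1465, 0.0496]
tool_rot: [-0.0, 0.159, 0.987, 0.0]
contact_force: [0.2, 0.1, -4.1]
gripper_width: 0.237
grasp_force: 19.8
```

```bash
python3 hand.py; python3 st.py
```

```text
-24:1.01 -21:1.02 -18:1.03 -15:1.04 -12:1.05 -9:1.09 -6:1.17 -3:1.30 0:1.42 3:1.44 6:1.36 9:1.25 12:1.14 15:1.07 18:1.03 21:1.02
27.35 q7 0.483 yaw 1.2518 tau7 0.0001 Tz -0.034 F [ 0.1  0.1 -4.5] [0.5435 0.1465 0.0496] w 0.236 f 19.8
```

>>> jog_arm:
  deltas:
    - [0,0,0,0,0,0.03,0.15]
    - [0,0,0,0,0,0,0.15]
    - [0,0,0,0,0,0,0.15]

```text
t: 27.65
eef_pos: [0.5434, 0.1465, 0.0495]
tool_rot: [-0.0, 0.144, 0.99, 0.0]
contact_force: [1.0, -0.7, -4.5]
gripper_width: 0.233
grasp_force: 19.8
```

```bash
python3 hand.py; python3 st.py
```

```text
-24:1.02 -21:1.02 -18:1.02 -15:1.02 -12:1.04 -9:1.08 -6:1.15 -3:1.25 0:1.35 3:1.41 6:1.40 9:1.31 12:1.20 15:1.11 18:1.06 21:1.03
27.95 q7 0.509 yaw 1.2818 tau7 0.0001 Tz -0.005 F [-0.5  0.3 -4. ] [0.5435 0.1465 0.0496] w 0.236 f 19.8
```

```bash
python3 - <<'E'
from station import bot
from h import *
S=bot.read_camera("scene");T=bot.read_camera("top")
im=cv2.imread("pics/p5.png").astype(np.float32).mean(2)
def prof(cam,f,c,r0,r1,degs):
    o=[]
    for d in degs:
        a=np.radians(d)+.18; rr=np.linspace(r0,r1,9); p=proj(cam,c+np.c_[rr*np.cos(a),rr*np.sin(a),0*rr]); p=f(p).astype(np.float32)
        o.append(cv2.remap(im,p[:,0].reshape(1,-1),p[:,1].reshape(1,-1),1).mean())
    return np.round(o).astype(int).tolist()
fs=lambda p:(p-[275,200]+.5)*5-.5
ft=lambda p:(p-[200,205]+.5)*[398/56,600/85]-.5+[402,0]
c=np.array([.5433,.1473,.0445]); D=range(-60,61,4)
print(list(D));print(prof(S,fs,c,.016,.024,D));print(prof(T,ft,c,.016,.024,D))
# dial centre from bright-ring fit
for cam,f in((S,fs),(T,ft)):
    best=[]
    for r in(.0265,.0285,.030):
        P=[]
        for d in np.radians(np.arange(0,360,5)):
            rr=np.linspace(.02,.036,60); p=f(proj(cam,c+np.c_[rr*np.cos(d),rr*np.sin(d),0*rr])).astype(np.float32)
            v=cv2.remap(im,p[:,0].reshape(1,-1),p[:,1].reshape(1,-1),1)[0]; k=np.argmin(np.gradient(cv2.GaussianBlur(v.reshape(1,-1),(0,0),2)[0])); P.append(c[:2]+rr[k]*np.array([np.cos(d),np.sin(d)]))
        break
    (e,ax,_)=cv2.fitEllipse(np.array(P,np.float32)*1000); print(np.round(e,1),np.round(ax,1))
E
```

```text
[-60, -56, -52, -48, -44, -40, -36, -32, -28, -24, -20, -16, -12, -8, -4, 0, 4, 8, 12, 16, 20, 24, 28, 32, 36, 40, 44, 48, 52, 56, 60]
[173, 172, 174, 177, 178, 179, 179, 179, 180, 182, 181, 178, 175, 173, 166, 157, 155, 161, 168, 171, 175, 179, 178, 177, 178, 180, 181, 181, 176, 173, 174]
[213, 216, 215, 212, 209, 212, 213, 209, 205, 207, 213, 221, 205, 161, 147, 179, 200, 199, 203, 206, 202, 200, 199, 193, 193, 201, 206, 203, 204, 209, 207]
[544.4 149.3] [56.9 60.3]
[543.9 146.1] [56.  56.6]
```

```bash
cat > hand2.py <<'E'
from station import bot
from h import *
n=8; A=0; tz=[];t7=[]
for _ in range(n):
    S=bot.read_camera("scene"); A=A+S["img"].astype(np.float32)/n; o=bot.get_obs(); tz.append(o["torque"][2]); t7.append(o["joint_torque"][6])
ex=A[:,:,0]/(A[:,:,1]+A[:,:,2]+6)*2
c=np.array([.5433,.1473,.0445]); D=np.arange(-21,30,1); v=[]
for d in D:
    a=np.radians(d)+.18; rr=np.linspace(.017,.025,9); p=proj(S,c+np.c_[rr*np.cos(a),rr*np.sin(a),0*rr]).astype(np.float32)
    v.append(cv2.remap(ex,p[:,0].reshape(1,-1),p[:,1].reshape(1,-1),1).mean())
w=np.clip(np.array(v)-1.06,0,None); print("hand %.2f deg"%((w*D).sum()/w.sum()),"Tz %.4f +- %.4f"%(np.mean(tz),np.std(tz)/n**.5),"t7",np.round(t7,4))
E
python3 hand2.py; python3 st.py
```

```text
hand 3.60 deg Tz 0.0126 +- 0.0089 t7 [-0.0002 -0.0003 -0.0004 -0.0005 -0.0006 -0.0007 -0.0008 -0.0009]
28.45 q7 0.509 yaw 1.2818 tau7 -0.0009 Tz -0.023 F [ 0.4  0.1 -3.6] [0.5435 0.1465 0.0496] w 0.230 f 19.8
```

>>> jog_arm:
  deltas:
    - [0,0,0,0,0,0.03,0.15]
    - [0,0,0,0,0,0,0.15]

```text
t: 28.65
eef_pos: [0.5435, 0.1464, 0.0495]
tool_rot: [-0.0, 0.128, 0.992, 0.0]
contact_force: [0.6, 0.6, -3.7]
gripper_width: 0.234
grasp_force: 19.8
```

```bash
python3 hand2.py; python3 st.py
```

```text
hand 5.54 deg Tz -0.0077 +- 0.0065 t7 [0.1046 0.0389 0.0147 0.0061 0.0034 0.0026 0.0026 0.0026]
29.05 q7 0.534 yaw 1.3118 tau7 0.0026 Tz 0.013 F [ 0.2 -0.6 -3.9] [0.5435 0.1465 0.0496] w 0.235 f 19.8
```

>>> jog_arm:
  deltas:
    - [0,0,0,0,0,0.03,0.15]
    - [0,0,0,0,0,0,0.15]

```text
t: 29.25
eef_pos: [0.5435, 0.1465, 0.0496]
tool_rot: [-0.0, 0.114, 0.994, 0.0]
contact_force: [0.8, -0.2, -4.6]
gripper_width: 0.231
grasp_force: 19.8
```

```bash
python3 hand2.py; python3 st.py
```

```text
hand 6.43 deg Tz 0.0125 +- 0.0091 t7 [ 1.046e-01  3.820e-02  1.330e-02  4.400e-03  1.400e-03  4.000e-04
  1.000e-04 -0.000e+00]
29.65 q7 0.559 yaw 1.3418 tau7 -0.0000 Tz 0.041 F [ 0.1 -0.2 -4.7] [0.5435 0.1465 0.0496] w 0.236 f 19.8
```

The wrist has been pulling up about 4 N on the gauge since I raised it, which cuts the mat friction. I'll lower slightly to restore it, then check that the body hasn't turned.

>>> jog_arm:
  deltas:
    - [0,0,-0.0006,0,0,0,0.15]
    - [0,0,0,0,0,0,0.15]
    - [0,0,0,0,0,0,0.15]

```text
t: 29.95
eef_pos: [0.5435, 0.1465, 0.0492]
tool_rot: [-0.0, 0.114, 0.993, 0.0]
contact_force: [-1.9, -0.2, 0.4]
gripper_width: 0.232
grasp_force: 20.1
```

```bash
python3 hand2.py; python3 st.py; python3 - <<'E'
from station import bot
from h import *
im=cv2.imread("pics/p5.png")[:520,:400]; ref=cv2.resize(im,(80,104),interpolation=cv2.INTER_AREA).astype(np.float32).mean(2)
A=sum(bot.read_camera("scene")["img"].astype(np.float32) for _ in range(4))/4*1.7
cur=A[200:304,275:355].mean(2)
for n,(x0,x1,y0,y1) in dict(plunger=(12,32,58,78),label=(22,42,48,66),corner=(28,46,58,78),farcorner=(58,72,34,52)).items():
    t=cur[y0:y1,x0:x1]; s=cv2.matchTemplate(cv2.resize(ref[y0-4:y1+4,x0-4:x1+4],None,fx=8,fy=8,interpolation=2),cv2.resize(t,None,fx=8,fy=8,interpolation=2),cv2.TM_CCOEFF_NORMED)
    _,m,_,l=cv2.minMaxLoc(s); print(n,"moved px",-(l[0]/8-4),-(l[1]/8-4),"score %.2f"%m)
E
```

```text
hand 6.47 deg Tz 0.0110 +- 0.0118 t7 [0.0047 0.0047 0.0048 0.0048 0.0049 0.0049 0.0049 0.005 ]
30.35 q7 0.559 yaw 1.3418 tau7 0.0050 Tz -0.047 F [-1.1 -1.1  1.8] [0.5435 0.1465 0.0491] w 0.237 f 20.3
plunger moved px 3.625 4.0 score 0.82
label moved px 2.375 3.125 score 0.83
corner moved px 3.5 3.25 score 0.88
farcorner moved px -2.375 -2.625 score 0.81
```

The body has turned a little with the knob. I'll measure by how much.

```bash
cat > yaw.py <<'E'
from station import bot
from h import *
im=cv2.imread("pics/p5.png")[:520,:400]; ref=cv2.resize(im,(80,104),interpolation=cv2.INTER_AREA).astype(np.float32).mean(2)
S=bot.read_camera("scene"); A=sum(bot.read_camera("scene")["img"].astype(np.float32) for _ in range(3))/3*1.7
cur=A[200:304,275:355].mean(2); k=np.array([.5433,.1473])
for n,(x0,x1,y0,y1),z in (("plunger",(14,30,62,76),.023),("label",(24,40,48,64),.042),("nearcorner",(28,42,62,76),.035)):
    t=cv2.resize(ref[y0:y1,x0:x1],None,fx=8,fy=8,interpolation=2); s=cv2.matchTemplate(cv2.resize(cur[y0-9:y1+9,x0-9:x1+9],None,fx=8,fy=8,interpolation=2),t,cv2.TM_CCOEFF_NORMED)
    _,m,_,l=cv2.minMaxLoc(s); d=np.array(l)/8-9; p=np.array([275+(x0+x1)/2,200+(y0+y1)/2])
    a,b=plane(S,[p,p+d],z)[:,:2]-k; print(n,d,"%.2f"%m,"turn deg %.1f"%np.degrees(np.arctan2(a[0]*b[1]-a[1]*b[0],a@b)),"abs %.3f"%np.arctan2(b[1],b[0]))
E
python3 yaw.py
```

```text
plunger [4.75 4.75] 0.87 turn deg 10.9 abs 0.404
label [2.75 3.25] 0.90 turn deg 11.6 abs 0.370
nearcorner [4.   2.25] 0.89 turn deg 8.4 abs 0.711
```

The gauge turned about 10° (still within tolerance; I'll square it later), so the hand isn't at the stop yet. I'll press lightly and continue in small steps, watching both body and hand.

>>> jog_arm:
  deltas:
    - [0,0,-0.0004,0,0,0,0.15]
    - [0,0,0,0,0,0.04,0.15]
    - [0,0,0,0,0,0,0.15]

```text
t: 31.05
eef_pos: [0.5438, 0.1465, 0.049]
tool_rot: [0.0, 0.094, 0.996, 0.0]
contact_force: [-2.9, -1.3, 7.1]
gripper_width: 0.234
grasp_force: 20.8
```

```bash
python3 hand2.py; python3 st.py; python3 yaw.py
```

```text
hand 7.60 deg Tz -0.2338 +- 0.0077 t7 [0.3291 0.2591 0.2427 0.2395 0.2393 0.2395 0.2397 0.2398]
31.45 q7 0.591 yaw 1.3809 tau7 0.2398 Tz -0.283 F [-2.3 -2.   7.6] [0.5438 0.1465 0.0491] w 0.237 f 20.8
plunger [4.875 5.   ] 0.86 turn deg 11.3 abs 0.411
label [2.875 3.5  ] 0.90 turn deg 12.3 abs 0.382
nearcorner [4.25  2.375] 0.89 turn deg 8.9 abs 0.720
```

Torque jumped to −0.23 N m, so the fingertips must be rubbing on the bezel. I'll release, move aside and look.

>>> jog_arm:
  deltas:
    - [0,0,0,0,0,0,0.4]
    - [0,0,0,0,0,0,0.6]
    - [0,0,0,0,0,0,0.7]
    - [0,0,0.04,0,0,0,0.7]
    - [0,0,0.05,0,0,0,0.7]
    - [0,-0.05,0,0,0,0,0.7]
    - [0,-0.05,0,0,0,0,0.7]
    - [0,-0.05,0,0,0,0,0.7]
    - [0,-0.05,0,0,0,0,0.7]
    - [0,0,0,0,0,0,0.7]

```text
t: 32.65
eef_pos: [0.5429, -0.0629, 0.1378]
tool_rot: [-0.001, 0.1, 0.995, -0.002]
contact_force: [0.4, 0.2, -0.6]
gripper_width: 0.697
grasp_force: 0.0
```

```bash
python3 st.py; python3 - <<'E'
from station import bot
from h import *
n=6
T=bot.read_camera("top");S=bot.read_camera("scene")
At=sum(bot.read_camera("top")["img"].astype(np.float32) for _ in range(n))/n;As=sum(bot.read_camera("scene")["img"].astype(np.float32) for _ in range(n))/n
np.savez("aside.npz",t=At,s=As)
v=np.zeros((600,800,3),np.float32); v[:500,:400]=cv2.resize(As[222:262,300:332],(400,500),interpolation=2)
v[:600,402:800]=cv2.resize(At[208:278,202:248],(398,600),interpolation=2)
cv2.imwrite("pics/p7.png",np.clip(v*1.7,0,255).astype(np.uint8)[:,:,::-1])
E
```

```text
32.65 q7 1.064 yaw 1.3698 tau7 0.8896 Tz 0.000 F [ 0.4  0.2 -0.6] [ 0.5429 -0.0629  0.1378] w 0.697 f 0.0
```

View pics/p7.png

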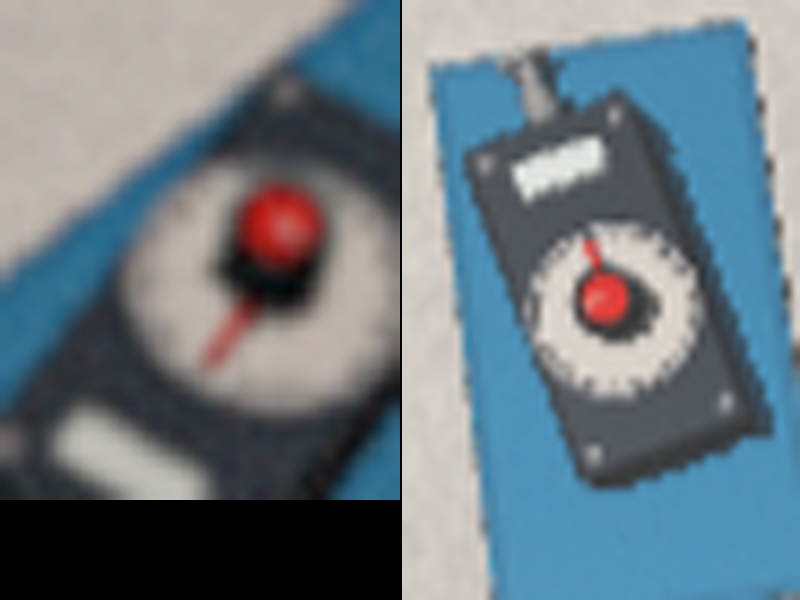

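The right inset (top view) shows the hand tip at (588,240) from the dial centre (613,310), along the gauge axis (left edge (470,160)–(585,480)), so it's about at zero. The gauge is turned roughly 12° from the mat. I'll measure that, then regrip the knob 3 mm higher to feel the stop properly.

```bash
python3 st.py; python3 - <<'E'
from station import bot
from h import *
z=np.load("aside.npz"); S=bot.read_camera("scene");T=bot.read_camera("top"); A={"s":z["s"],"t":z["t"]}
yy,xx=np.mgrid[:420,:560]; P=[]
for k,cam,(x,y) in(("s",S,(300+280/12.5,222+228/12.5)),("t",T,(202+603/8.652-402/8.652,208+297/8.571))):
    im=A[k]; r=np.clip(im[:,:,0]-np.maximum(im[:,:,1],im[:,:,2])-20,0,None)*(np.hypot(xx-x,yy-y)<(4.2 if k=="s" else 3.6)); q=[(r*xx).sum()/r.sum(),(r*yy).sum()/r.sum()]; P.append(q)
    print(k,q,plane(cam,q,.067)[0])
k,e=tri(S,P[0],T,P[1]); print("knob",k,e)
# gauge top-face corners from dark mask (top)
h=A["t"].max(2); 
t=lambda u,v:[202+(u-402)/8.652,208+v/8.571]
L=plane(T,[t(470,160),t(585,480)],.042); Rr=plane(T,[t(625,93),t(748,425)],.042)
for a in(L,Rr): d=a[0]-a[1]; print("edge yaw",np.arctan2(d[1],d[0]),np.linalg.norm(d))
M=plane(T,[t(430,70),t(495,600)],.004); d=M[0]-M[1]; print("mat yaw",np.arctan2(d[1],d[0]))
H=plane(T,[t(588,240),t(613,310)],.0445); d=H[0]-H[1]; print("hand yaw top",np.arctan2(d[1],d[0]),"centre",H[1])
s=lambda u,v:[300+u/12.5,222+v/12.5]
H=plane(S,[s(210,362),s(262,300)],.0445); d=H[0]-H[1]; print("hand yaw scene",np.arctan2(d[1],d[0]))
o=bot.get_obs(); print(o["eef_pos"])
E
```

```text
33.35 q7 1.061 yaw 1.3822 tau7 -0.0007 Tz 0.002 F [0.8 1.1 0.3] [ 0.5435 -0.0533  0.1386] w 0.697 f 0.0
s [np.float64(321.8220235821197), np.float64(239.35571245698267)] [0.54697652 0.14614768 0.067     ]
t [np.float64(225.10062475594046), np.float64(242.2714423639202)] [0.54652347 0.14517194 0.067     ]
knob [0.54659087 0.1454612  0.06576113] 0.00037038938261134223
edge yaw 0.3950233992361517 0.11455873909129322
edge yaw 0.39493569275116513 0.11978430688697299
mat yaw 0.18319589997083277
hand yaw top 0.38840518823127224 centre [0.54480811 0.14411228 0.0445    ]
hand yaw scene 0.3662373568749072
[ 0.54348126 -0.05347534  0.13856306]
```

>>> jog_arm:
  deltas:
    - [0.001,0.04,-0.005,0,0,0,0.7]
    - [0.001,0.04,-0.005,0,0,0,0.7]
    - [0.001,0.04,-0.005,0,0,0,0.7]
    - [0,0.04,-0.005,0,0,0,0.7]
    - [0,0.039,-0.005,0,0,0,0.7]
    - [0,0,0,0,0,0,0.7]
    - [0,0,0,0,0,0,0.7]

```text
t: 34.15
eef_pos: [0.5462, 0.1465, 0.1134]
tool_rot: [-0.0, 0.093, 0.996, 0.0]
contact_force: [0.5, -0.4, -0.4]
gripper_width: 0.7
grasp_force: 0.0
```

```bash
python3 st.py
```

```text
34.15 q7 0.662 yaw 1.3842 tau7 -0.0738 Tz 0.034 F [ 0.5 -0.4 -0.4] [0.5462 0.1465 0.1134] w 0.700 f 0.0
```

>>> jog_arm:
  deltas:
    - [0.0004,-0.001,-0.02,0,0,0,0.6]
    - [0,0,-0.02,0,0,0,0.5]
    - [0,0,-0.02,0,0,0,0.4]
    - [0,0,-0.001,0,0,0,0.32]
    - [0,0,0,0,0,0,0.28]
    - [0,0,0,0,0,0,0.25]
    - [0,0,0,0,0,0,0.22]
    - [0,0,0,0,0,0,0.15]
    - [0,0,0,0,0,0,0.15]
    - [0,0,0,0,0,0,0.15]
  newtons: 20

```text
t: 35.15
eef_pos: [0.5477, 0.1448, 0.0536]
tool_rot: [0.001, 0.094, 0.996, 0.0]
contact_force: [-0.0, 0.9, 6.3]
gripper_width: 0.233
grasp_force: 20.2
```

```bash
python3 st.py
```

```text
35.15 q7 0.602 yaw 1.3817 tau7 0.0041 Tz -0.000 F [-0.   0.9  6.3] [0.5477 0.1448 0.0536] w 0.233 f 20.2
```

>>> jog_arm:
  deltas:
    - [0,0,0,0,0,0.02,0.15]
    - [0,0,0,0,0,0,0.15]
    - [0,0,0,0,0,0,0.15]
    - [0,0,0,0,0,0,0.15]

```text
t: 35.55
eef_pos: [0.5477, 0.1448, 0.0536]
tool_rot: [0.001, 0.084, 0.996, 0.0]
contact_force: [-0.5, 0.5, 6.7]
gripper_width: 0.235
grasp_force: 20.2
```

```bash
python3 st.py
```

```text
35.55 q7 0.619 yaw 1.4017 tau7 0.0578 Tz -0.008 F [-0.5  0.5  6.7] [0.5477 0.1448 0.0536] w 0.235 f 20.2
```

>>> jog_arm:
  deltas:
    - [0,0,0,0,0,0.02,0.15]
    - [0,0,0,0,0,0,0.15]
    - [0,0,0,0,0,0,0.15]
    - [0,0,0,0,0,0,0.15]

```text
t: 35.95
eef_pos: [0.5477, 0.1449, 0.0536]
tool_rot: [0.001, 0.075, 0.997, 0.0]
contact_force: [-1.1, 0.9, 5.9]
gripper_width: 0.232
grasp_force: 20.1
```

```bash
python3 st.py; python3 hand2.py
```

```text
35.95 q7 0.635 yaw 1.4212 tau7 0.2013 Tz -0.195 F [-1.1  0.9  5.9] [0.5477 0.1449 0.0536] w 0.232 f 20.1
hand 7.10 deg Tz -0.2138 +- 0.0104 t7 [0.2012 0.2012 0.2014 0.2014 0.2014 0.2014 0.2014 0.2014]
```

The stop is felt: torque rises sharply with almost no motion, while the hand sits over zero. I'll relieve the torque, release and lift.

>>> jog_arm:
  deltas:
    - [0,0,0,0,0,-0.02,0.15]
    - [0,0,0,0,0,0,0.3]
    - [0,0,0,0,0,0,0.5]
    - [0,0,0,0,0,0,0.7]
    - [0,0,0.05,0,0,0,0.9]
    - [0.02,-0.05,0.03,0,0,0,1]
    - [0.02,-0.05,0,0,0,0,1]
    - [0,-0.05,0,0,0,0,1]
    - [0,-0.05,0,0,0,0,1]
    - [0,0,0,0,0,0,1]

```text
t: 37.35
eef_pos: [0.5809, -0.0531, 0.1258]
tool_rot: [-0.001, 0.091, 0.996, -0.003]
contact_force: [0.6, -0.8, -0.1]
gripper_width: 1.003
grasp_force: 0.0
```

```bash
cat > meas.py <<'E'
from station import bot
from h import *
import sys
n=4
T=bot.read_camera("top");S=bot.read_camera("scene")
At=sum(bot.read_camera("top")["img"].astype(np.float32) for _ in range(n))/n;As=sum(bot.read_camera("scene")["img"].astype(np.float32) for _ in range(n))/n
k=np.array([.5466,.1455]); yy,xx=np.mgrid[:420,:560]
P=[]
for im,cam,rad in((As,S,4.2),(At,T,3.6)):
    q=proj(cam,[*k,.067])[0]
    for _ in range(4):
        r=np.clip(im[:,:,0]-np.maximum(im[:,:,1],im[:,:,2])-20,0,None)*(np.hypot(xx-q[0],yy-q[1])<rad); q=np.array([(r*xx).sum()/r.sum(),(r*yy).sum()/r.sum()])
    P.append(q)
kk,e=tri(S,P[0],T,P[1]); print("knob",kk.round(4),"err %.4f"%e)
def hand(im,cam):
    ex=im[:,:,0]/(im[:,:,1]+im[:,:,2]+6)*2; D=np.arange(-40,70,1.); v=[]
    for d in D:
        a=np.radians(d); rr=np.linspace(.018,.024,7); p=proj(cam,np.c_[kk[0]+rr*np.cos(a),kk[1]+rr*np.sin(a),0*rr+.0445]).astype(np.float32)
        v.append(cv2.remap(ex,p[:,0].reshape(1,-1),p[:,1].reshape(1,-1),1).mean())
    v=np.array(v); w=np.clip(v-np.median(v)-.1,0,None); return (w*D).sum()/w.sum()
print("hand yaw deg scene %.1f top %.1f"%(hand(As,S),hand(At,T)))
g=cv2.resize(At,None,fx=4,fy=4,interpolation=2); m=(g.max(2)<62)&(g[:,:,2]<1.45*g[:,:,0]+6); m=m.astype(np.uint8)
Y,X=np.mgrid[:m.shape[0],:m.shape[1]]; q=P[1]*4; m[np.hypot(X-q[0],Y-q[1])>115]=0
# gauge long-edge yaw: Hough-free, line fit of left edge in plane z=.042
pts=[]
f0=np.radians(hand(At,T)); u=np.array([np.cos(f0),np.sin(f0)]); l=np.array([-u[1],u[0]])
for s in np.linspace(-.04,.055,24):
    w=np.linspace(.018,.045,110); p=proj(T,np.c_[kk[0]+u[0]*s+l[0]*w,kk[1]+u[1]*s+l[1]*w,0*w+.042]).astype(np.float32)
    b=cv2.remap(At[:,:,2]-At[:,:,0],p[:,0].reshape(1,-1),p[:,1].reshape(1,-1),1)[0]; i=np.argmax(np.gradient(cv2.GaussianBlur(b.reshape(1,-1),(0,0),4)[0])); pts.append([s,w[i]])
pts=np.array(pts); d=cv2.fitLine(pts.astype(np.float32),cv2.DIST_HUBER,0,.0005,.0005).ravel(); d=d*np.sign(d[0])
print("left edge yaw deg %.1f  hand(top) rel gauge %.1f  edge dist %.4f"%(np.degrees(f0+np.arctan2(d[1],d[0])),-np.degrees(np.arctan2(d[1],d[0])),np.median(pts[:,1])))
E
python3 meas.py; python3 st.py
```

```text
knob [0.5465 0.1453 0.0659] err 0.0004
hand yaw deg scene 26.5 top 22.2
left edge yaw deg 23.8  hand(top) rel gauge -1.6  edge dist 0.0304
37.85 q7 1.039 yaw 1.4036 tau7 -0.0016 Tz -0.009 F [ 0.4 -0.1 -0.2] [ 0.5817 -0.0414  0.1269] w 1.001 f 0.0
```

The hand is on zero to within about 2° of the gauge axis, but the gauge lies about 13° off the mat. I'll take it by the sides, square it and recentre.

>>> jog_arm:
  deltas:
    - [-0.004,0.032,0,0,0,0.097,1]
    - [-0.004,0.032,0,0,0,0.097,1]
    - [-0.004,0.032,0,0,0,0.097,1]
    - [-0.004,0.032,0,0,0,0.097,1]
    - [-0.005,0.032,0,0,0,0.097,1]
    - [-0.005,0.031,0,0,0,0.097,1]
    - [0,0,0,0,0,0,1]
    - [0,0,0,0,0,0,1]

```text
t: 38.65
eef_pos: [0.5554, 0.1495, 0.1269]
tool_rot: [-0.0, -0.206, 0.979, 0.0]
contact_force: [0.6, 0.4, -0.0]
gripper_width: 1.002
grasp_force: 0.0
```

```bash
python3 st.py; python3 -c "
from station import bot
from h import *
print(diff(bot.get_obs(),[.5557,.1493,.012],tool(np.radians(23.8),0,-1)))"
```

```text
38.65 q7 1.201 yaw 1.9853 tau7 0.0307 Tz -0.007 F [ 0.6  0.4 -0. ] [0.5554 0.1495 0.1269] w 1.002 f 0.0
(array([ 0.0003, -0.0002, -0.1149]), array([-0.0002, -0.0004,  0.0009]))
```

>>> jog_arm:
  deltas:
    - [0,0,-0.04,0,0,0,1]
    - [0,0,-0.035,0,0,0,1]
    - [0,0,-0.02,0,0,0,1]
    - [0,0,-0.01,0,0,0,1]
    - [0,0,-0.006,0,0,0,1]
    - [0,0,0,0,0,0,1]
  newtons: 25

```text
t: 39.25
eef_pos: [0.556, 0.148, 0.0159]
tool_rot: [-0.0, -0.205, 0.979, -0.0]
contact_force: [0.3, -1.2, -0.0]
gripper_width: 0.997
grasp_force: 0.0
```

>>> jog_arm:
  deltas:
    - [0,0,0,0,0,0,0.85]
    - [0,0,0,0,0,0,0.75]
    - [0,0,0,0,0,0,0.7]
    - [0,0,0,0,0,0,0.65]
    - [0,0,0,0,0,0,0.55]
    - [0,0,0,0,0,0,0.55]
  newtons: 25

```text
t: 39.85
eef_pos: [0.5562, 0.1497, 0.0172]
tool_rot: [0.001, -0.205, 0.979, 0.001]
contact_force: [-1.1, 2.2, 6.6]
gripper_width: 0.696
grasp_force: 26.3
```

```bash
python3 st.py
```

```text
39.85 q7 1.083 yaw 1.9841 tau7 0.0765 Tz -0.016 F [-1.1  2.2  6.6] [0.5562 0.1497 0.0172] w 0.696 f 26.3
```

Gripped by the sides. Now lift 3 mm, turn −0.22 rad, recentre, lower and release.

>>> jog_arm:
  deltas:
    - [0,0,0.0035,0,0,0,0.55]
    - [-0.001,0,0,0,0,-0.04,0.55]
    - [-0.002,0,0,0,0,-0.045,0.55]
    - [-0.002,-0.001,0,0,0,-0.045,0.55]
    - [-0.002,-0.001,0,0,0,-0.045,0.55]
    - [-0.001,0,0,0,0,-0.045,0.55]
    - [0,0,0,0,0,0,0.55]
    - [0,0,-0.0015,0,0,0,0.55]
    - [0,0,-0.001,0,0,0,0.55]
    - [0,0,0,0,0,0,0.55]

```text
t: 40.85
eef_pos: [0.5475, 0.1461, 0.0173]
tool_rot: [-0.0, -0.097, 0.995, -0.0]
contact_force: [-2.9, -1.8, 3.1]
gripper_width: 0.698
grasp_force: 30.4
```

```bash
python3 st.py
```

```text
40.85 q7 0.893 yaw 1.7645 tau7 -0.1080 Tz 0.119 F [-2.9 -1.8  3.1] [0.5475 0.1461 0.0173] w 0.698 f 30.4
```

It's on the mat again (Fz +3). I'll release, lift straight up and clear the area.

>>> jog_arm:
  deltas:
    - [0,0,0,0,0,0,0.75]
    - [0,0,0,0,0,0,0.9]
    - [0,0,0,0,0,0,1]
    - [0,0,0,0,0,0,1]
    - [0,0,0.04,0,0,0,1]
    - [0,0,0.05,0,0,0,1]
    - [0,-0.03,0.03,0,0,0,1]
    - [0,-0.05,0,0,0,0,1]
    - [0,-0.05,0,0,0,0,1]
    - [0,-0.05,0,0,0,0,1]

```text
t: 41.85
eef_pos: [0.5477, -0.0353, 0.1375]
tool_rot: [0.0, -0.097, 0.995, -0.0]
contact_force: [0.5, -0.0, -0.3]
gripper_width: 1.002
grasp_force: 0.0
```

```bash
sed -i 's/k=np.array(\[.5466,.1455\])/k=np.array([.538,.144])/' meas.py; python3 meas.py; python3 st.py
```

```text
knob [0.5372 0.1432 0.0655] err 0.0000
hand yaw deg scene 15.6 top 11.0
left edge yaw deg 11.1  hand(top) rel gauge -0.2  edge dist 0.0301
42.35 q7 1.352 yaw 1.7665 tau7 -0.0033 Tz 0.012 F [-0.4  0.1 -0. ] [ 0.5477 -0.0318  0.137 ] w 1.002 f 0.0
```

The gauge is square (11.1° against the mat's 11°) and the hand is over zero to within about 1–2°. The arm is clear, so I'm handing in.

```bash
python3 -c "
from station import bot
print(bot.hand_in())"
```

```text
the job is handed in; nothing more can be done
None
```

The gauge is on its back, square on the mat and released, with the red hand back at zero to within about 2° by the cameras. It turned about 13° on the mat while I was winding, so I squared it up again. The job is handed in; no pass or fail verdict came back.

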